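# Load the fermenting chest and pull its hood down with the hook pole

### The job

Stand every jar upright in a pocket of the white fermenting chest, one to a pocket. Then take the pole, put its hook through the ring of the raised hood and gently pull the hood fully down with it, never touching the hood with the gripper or arm, and lay the pole back flat on its dark mat. Also turn the elapsed-time dial on the chest so that its pointer reads zero, and leave the mug and the bowl alone.

Things in the scene. Friction and masses are not known exactly. Their poses are not given: they have to be found in the camera images.
- chest: white fermenting chest, fixed; origin on the worktop, z up. Its x runs from front to back (hinge side), roughly along world +y, so the hood is hinged at the left seen from the robot; its y points roughly to the robot. Base x -0.095 to 0.125, y -0.11 to 0.11, 45 mm high, with a row of three 66 x 66 mm pockets along y, 25 mm deep, 4 mm walls between
- pocket_1 (a point): a point on the chest: centre of the floor of one of the three pockets (chest x -0.020, y -0.070, z 0.020)
- pocket_2 (a point): a point on the chest: centre of the floor of one of the three pockets (chest x -0.020, y 0, z 0.020)
- pocket_3 (a point): a point on the chest: centre of the floor of one of the three pockets (chest x -0.020, y 0.070, z 0.020), the one by the control tower
- tower_top (a point): centre of the top of the chest's control tower (chest -0.015, 0.148, 0.120), a block 110 (chest x) x 70 (chest y) x 120 mm high beside the hood; it bears the dial
- hatch (a joint): hinge of the hood, rad: 0 = fully down (firm stop), 1.35 to 1.65 at the start (standing open), 1.75 = stop. Axis along the chest's y at chest x 0.120, z 0.045. The hinge is stiff and the hood stays at any angle; about 2 N at the ring moves it
- hood: the hood, a cover open below, 210 long x 217 wide x 100 mm high, clear top and sides, white front and back; origin on the hinge axis. Its axes agree with the chest's when it is down; it then reaches from x -0.211 to 0, z 0 to 0.10 in its frame
- ring (a point): centre of the steel ring on the hood's front panel, hood frame (-0.238, 0, 0.05). The ring lies in the hood's x-z plane, so its hole runs along the chest's y at every angle; inner diameter 36, outer 48 mm; it stands proud of the panel. Hood open: the panel looks up and the ring is about 0.28 m above the worktop. Hood down: it is at chest (-0.118, 0, 0.095)
- pole: loose hook pole, 0.11 kg, flat on the mat, hook end roughly towards world +y. Origin at the underside; x along the pole to the hook end, z up. Wooden grip x -0.09 to 0.06, 34 wide, 24 mm high; then a steel shank 9 mm thick, axis at z 0.012, to x 0.17, where it bends square to the pole's -y: a 9 mm prong to y -0.053, its last 5 mm turned back 7 mm. Centre of mass near x 0
- pole_grip (a point): a point in the middle of the wooden grip's section, pole frame (0, 0, 0.012)
- hook (a point): middle of the prong, pole frame (0.17, -0.025, 0.012); this point should be near the ring's centre when the hook is in
- pole_mat: dark rubber mat, fixed, 110 (its x) x 340 (its y) x 4 mm, near the worktop's front edge; origin at the centre of its underside. The pole lies on it along the mat's y. Along its -x edge (robot side) stand two stops 6 mm thick, 18 mm high above the worktop, at y -0.165 to -0.09 and 0.07 to 0.165
- dial (a joint): elapsed-time dial, rad, counter-clockwise from above: 0 = the pointer reads zero, at the long thick mark at the chest's -x; short thin ticks every 30 degrees follow counter-clockwise. At the start 0.8 to 2.6; turns from -0.4 to 3.2 with light friction (0.04 N m) and stays where left
- dial_grip (a point): on the dial's axis at the height to grip, chest (-0.015, 0.150, 0.146). The dial is a disc of 52 mm diameter with an upright bar grip on it, 50 long x 13 wide, top 36 mm above the tower. This frame turns with the dial: the bar runs along its x; the pointer end, with a nose and a white line, is at -x
- sink_board: fixed wooden board over the sink, 290 x 470 mm, its top at z 0.022, on which the jars stand at the start
- jar_1: closed white jar with a steel cap, a cylinder 56 mm in diameter and 85 mm tall, 0.18 kg or so; origin at the centre of its underside, z up. It stands on the board at the start. The jars are all alike; two or three of them are there, any of them may be absent
- jar_2: closed white jar with a steel cap, a cylinder 56 mm in diameter and 85 mm tall, 0.18 kg or so; origin at the centre of its underside, z up. It stands on the board at the start. The jars are all alike; two or three of them are there, any of them may be absent
- jar_3: closed white jar with a steel cap, a cylinder 56 mm in diameter and 85 mm tall, 0.18 kg or so; origin at the centre of its underside, z up. It stands on the board at the start. The jars are all alike; two or three of them are there, any of them may be absent
- mug: bystander: white mug 94 mm tall, to the right of the sink; leave it alone
- bowl: bystander: white bowl 125 mm wide, 55 mm high, at the right front; leave it alone
Mind the look-alikes: they are no part of the job. What is shaped like the jar_1 but red or turquoise is not meant.

How it is judged:
By the outcome, as a careful person would: the job done as asked, in the order asked, and still so for the second after the job is handed in, with the robot touching nothing.
Of jar_1, jar_2, jar_3 only 2 to 3 are there at a start; the rules pass over those that are not, and their reading is None.
At some moment in a run one of pole may be knocked a few centimetres aside while the robot is not near it.
It also fails if it takes over 192 s, if anything falls off the work surface, if the arm or the gripper's body presses on something with over 40 N, if the wrist force passes 120 N, or if a joint passes its speed limit or range.

### The arm

A 7-joint arm with a two-finger parallel gripper is mounted at the origin on a cart in front of the work surface, level with it; the furniture and walls round the work are solid. World frame = base frame: x ahead of the robot, y to its left, z up, the work surface at z = 0. Lengths are in m, angles in rad, forces in N, time in s.
With the tool pointing down it reaches from about 0.35 to 0.9 m from the base axis. Payload 19.9 kg.
Tool frame: the origin (TCP) lies where the fingers leave the gripper's body, on its centre line; the fingertips stand 73 mm ahead of it and the grasp point (between the pads) lies 54 mm ahead of it; z points along the fingers, y is the line along which they close (so a half turn about z gives the same grasp; the last joint's range is limited). The gripper opens to 85 mm and grips with 20 to 120 N. Pads are 22 mm wide; open, the fingers measure 114 mm over their backs; the gripper's body (76 mm by 85 mm) begins 54 mm behind the grasp point. The pads swing forward as they close: fully open they stand 13 mm farther back than shut.
Start: joints at [-1.323, 0.417, -0.01, 1.614, 0.005, 1.111, -0.053], TCP at [0.179, 0.599, 0.304] pointing down, gripper open.
Joint ranges: [-2.81, 2.81], [-0.39, 2.02], [-1.27, 1.25], [0.06, 2.57], [-1.19, 4.33], [0.19, 2], [-2.82, 2.82]. Speed limits (rad/s): [1.89, 1.89, 2.39, 2.39, 3.01, 3.01, 3.01].

### API

Orientations are given as [roll, pitch, yaw] about the fixed x, y, z axes, in that order (R = Rz(yaw) Ry(pitch) Rx(roll)).
In Python, from workcell import monitor, cams, order, spot_in, outline_of, spot_point gives the robot as it stands. The module is installed in compiled form; this text tells all that it offers.
- The arm moves only by the tool carry_out, never from a script. Its arguments are lists of equal length, an entry for each row: "xyz": the shift along the tool's x, y, z in m, a list of three; "spin": the turn about the tool's z in rad; "jaw": the opening, from 0 (shut) to 1 (fully open). A call has 1 to 12 rows; each row is the pose to reach, as a shift and turn from the pose commanded when the call began, along the tool's axes at that moment; what a row does not reach only later rows make up. A row lasts 1/12 s, in which the tool goes at most 41.7 mm and 7.16 degrees, less where a joint would pass 70% of its speed; a pose out of reach is approached as far as the arm can. A call with a gripper value outside its range is refused whole. The fingers move at their own pace and stop on an object; "force" is the grip in N (left out, the last holds). Time passes only in rows, so rows that repeat a pose let the fingers close. It gives the time, the measured TCP pose, the force, the opening and the grip force at its end, in the units of the state.
- monitor.read_state(): the state, without advancing time (a new reading comes with each control period).
- cams.grab_frame(name): name is "scene" or "top"; returns a dict with "color" (384x512x3 uint8, red, green, blue), "depth" (384x512 float32, m along the optical axis (not along the pixel's ray), 0 where there is no reading), "fx", "fy", "cx", "cy" (pixels), "rvec" (rotation vector, rad) and "tvec" (3), from world to camera coordinates, as OpenCV has them. Camera axes: x right, y down, z forward; pixel columns grow to the right and rows downward; lengths in m; the calibration is good to about 2 mm. A picture is of the moment at which its call begins.
- order.close_job(): hands the job in; it is judged then, once.
Trained networks look in a picture, given as the dict that the camera call returned (one of the last four; its "shot" number tells which), for a name from the list of things; names that differ only in an ending like _2 or _b are one class to them, and where a whole thing is asked for, a point or a joint stands for the part that bears it (a point fixed in the world has none). Each returns a list of dicts, best first, with "confidence" (0 to 1); they miss things now and then, are a little off and sometimes report something else, mostly with a low value. They report only what shows in the picture. A call takes as long as a camera call. They do not tell look-alikes from the thing itself.
- spot_in(picture, label): "centre" ([x, y, z] in m, in world coordinates, good to about 4 mm: the middle of the surface that is visible of it).
- outline_of(picture, label): "mask" (384x512 bool, what is visible of it).
- spot_point(picture, label): "centre" ([x, y, z] in m, in world coordinates, good to about 4 mm: a listed point, or the origin of a listed thing).
The state is a dict: "time_s": time; "joint_pos": joint angles; "joint_velocities": joint speeds; "joint_efforts": joint torques, N m; "eef_pos": TCP position; "tcp_rot": TCP orientation; "force": force on the tool from outside, world axes, zero at the start; "wrist_torque": the same for the moment, N m; "width": finger opening in m; "grasp_force": force on a finger pad.
Only numpy, scipy, OpenCV 4.12 (cv2) and the standard library are available. Lean on these libraries where they do the work, as an engineer would, in place of code of your own. Each camera call takes 0.05 s, during which the arm holds its last target. There are 200 camera calls.

## Working session

There is one attempt and no reset: what is moved stays moved. The work goes in short steps, Python scripts to look and compute and a tool call to move; the robot and the scene stay as the last step left them, time stands still between calls to the robot, and variables do not carry over. Pictures are saved under pics/ and viewed, at most 14 in all, crops included, and the job is handed in when it is done.

Besides the shell and the picture viewer there is one more tool, called after "Emit:" as a command line: name --pt "numbers of a row" for each row, then --argument value for the rest. carry_out: Moves the arm, as the interface text tells. Its arguments: {"type":"object","properties":{"xyz":{"type":"array"},"spin":{"type":"array"},"jaw":{"type":"array"},"force":{"type":"number"}},"required":["xyz","spin","jaw"]}

```bash
mkdir -p pics
cat > h.py <<'E'
import numpy as np, cv2
from scipy.spatial.transform import Rotation as R
from workcell import monitor, cams, order, spot_in, outline_of, spot_point
np.set_printoptions(precision=4, suppress=True)
def save(p,n,crop=None,s=1):
    im=p["color"][:,:,::-1]
    if crop: x0,y0,x1,y1=crop; im=im[y0:y1,x0:x1]
    cv2.imwrite("pics/"+n,cv2.resize(im,None,fx=s,fy=s,interpolation=cv2.INTER_CUBIC))
def proj(p,X):
    K=np.array([[p["fx"],0,p["cx"]],[0,p["fy"],p["cy"]],[0,0,1]])
    return cv2.projectPoints(np.float64(X).reshape(-1,3),np.float64(p["rvec"]),np.float64(p["tvec"]),K,None)[0].reshape(-1,2)
def cloud(p):
    d=p["depth"]; v,u=np.indices(d.shape)
    c=np.stack([(u-p["cx"])/p["fx"]*d,(v-p["cy"])/p["fy"]*d,d],-1)
    M=R.from_rotvec(np.ravel(p["rvec"])).as_matrix()
    w=(c-np.ravel(p["tvec"]))@M
    w[d==0]=np.nan
    return w
def st():
    s=monitor.read_state(); return s
E
python3 - <<'E'
from h import *
for c in ["scene","top"]:
    p=cams.grab_frame(c); save(p,c+"0.png",s=1.56)
    print(c,p["fx"],p["tvec"])
    for n in ["jar_1","chest","tower_top","dial_grip","ring","pole_grip","hook","pole","pole_mat","pocket_1","pocket_2","pocket_3","mug","bowl","hood"]:
        for d in spot_point(p,n)[:6]:
            print(n,np.array(d["centre"]),round(d["confidence"],2),proj(p,d["centre"])[0].round())
print(st())
E
```

```text
scene 367.35001104434315 [-0.569  0.174  1.186]
jar_1 [ 0.5951 -0.3303  0.0243] 0.96 [291. 275.]
jar_1 [ 0.7477  0.3112 -0.0002] 0.7 [273. 123.]
jar_1 [ 0.6049 -0.165   0.023 ] 0.67 [277. 227.]
jar_1 [0.5504 0.0023 0.0196] 0.62 [247. 191.]
jar_1 [ 0.7274  0.159  -0.0008] 0.59 [280. 151.]
chest [ 0.571   0.3045 -0.0008] 0.73 [231. 133.]
tower_top [0.4182 0.2968 0.1186] 0.87 [189. 120.]
dial_grip [0.4166 0.3028 0.1428] 0.63 [188. 114.]
ring [0.5724 0.4832 0.284 ] 0.87 [216.  44.]
pole_grip [ 0.4125 -0.2067  0.0171] 0.65 [221. 255.]
hook [ 0.4369 -0.0311  0.0183] 0.56 [217. 207.]
hook [0.4193 0.2972 0.1227] 0.41 [189. 119.]
pole [ 0.411  -0.2051  0.0046] 0.92 [221. 257.]
pole [0.5002 0.2892 0.0165] 0.54 [214. 137.]
pole [ 0.5955 -0.5043  0.0009] 0.16 [312. 337.]
pole_mat [0.5722 0.4269 0.0468] 0.69 [224. 104.]
pocket_1 [0.636  0.285  0.0197] 0.96 [248. 130.]
pocket_1 [0.4984 0.2895 0.0184] 0.7 [214. 136.]
pocket_1 [0.5696 0.2869 0.0218] 0.6 [232. 132.]
pocket_2 [0.636  0.285  0.0197] 0.96 [248. 130.]
pocket_2 [0.4984 0.2895 0.0184] 0.7 [214. 136.]
pocket_2 [0.5696 0.2869 0.0218] 0.6 [23
[... 1891 characters left out ...]
  0.0218] 0.31 [281. 177.]
mug [ 0.6026 -0.5035  0.0005] 0.93 [375. 179.]
bowl [ 0.4194 -0.4714 -0.001 ] 0.83 [368. 229.]
hood [0.5704 0.4222 0.0465] 0.65 [116. 188.]
{'time_s': 1.6, 'joint_pos': array([-1.3225,  0.4174, -0.0103,  1.6136,  0.0047,  1.1107, -0.053 ]), 'joint_velocities': array([-0.0008, -0.0006,  0.003 ,  0.0001,  0.0005, -0.0001, -0.0006]), 'joint_efforts': array([ -0.    , -86.4203,   0.678 , -43.5196,   0.0192,   0.0024,
         0.    ]), 'eef_pos': array([0.1786, 0.5989, 0.3038]), 'tcp_rot': array([-3.1415,  0.    ,  2.8518]), 'force': array([-0.1242, -0.3058,  0.3074]), 'wrist_torque': array([-0.0361, -0.0443,  0.0372]), 'grasp_force': 0.0, 'width': 0.08538756759611363}
```

View pics/scene0.png

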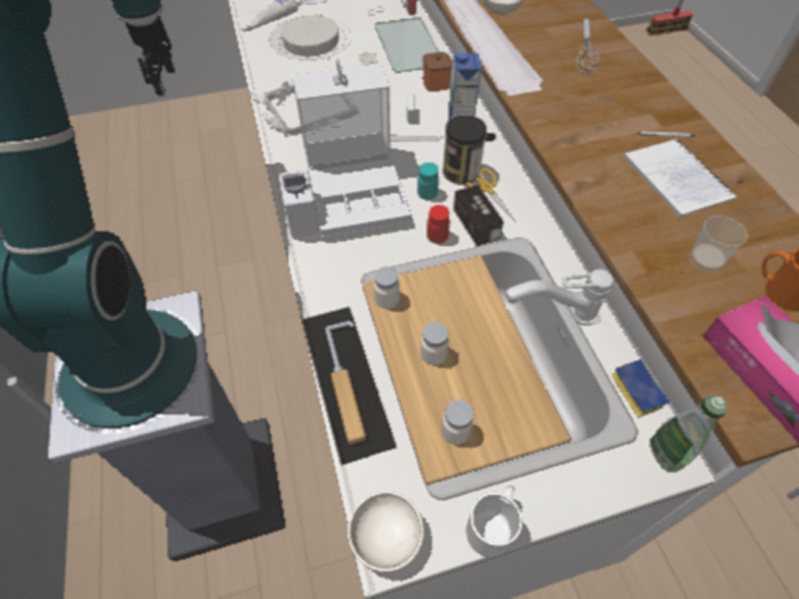

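View pics/top0.png

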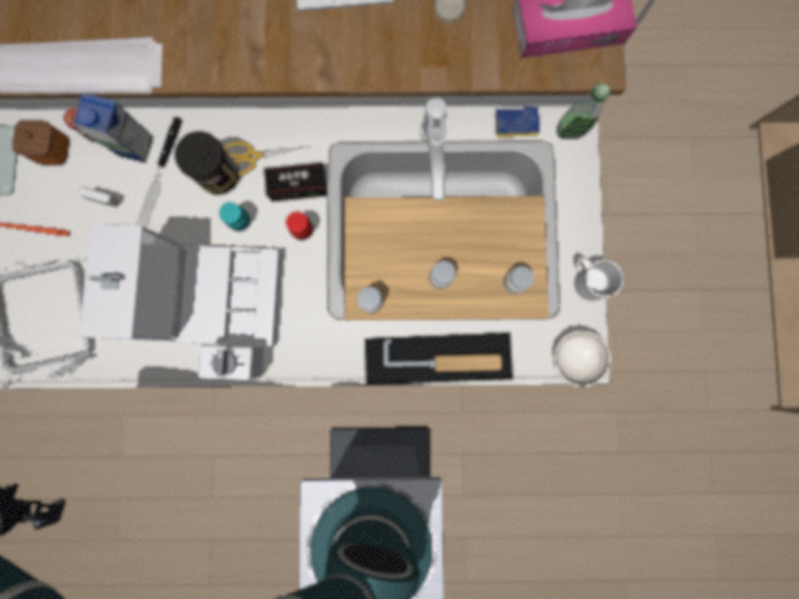

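The scene picture shows three white steel-capped jars on the board, at (387,288), (434,343) and (458,422). The look-alikes are the red jar (438,224) and the turquoise one (428,181). I choose the three on the board and check them, along with the dial, in a crop.

Run:
```python
from h import *
p=cams.grab_frame("top"); q=cams.grab_frame("scene"); w=cloud(p); ws=cloud(q)
for W in (w,ws):
  for c in [(.552,.004),(.607,-.161),(.594,-.33)]:
    m=(np.hypot(W[...,0]-c[0],W[...,1]-c[1])<.045)&(W[...,2]>.098)&(W[...,2]<.12)
    P=np.float32(W[m][:,:2]); print("jar",len(P),cv2.minEnclosingCircle(P),np.median(W[m][:,2]))
  m=(np.hypot(W[...,0]-.418,W[...,1]-.30)<.05)&(W[...,2]>.148)&(W[...,2]<.17)
  P=np.float32(W[m]); 
  if len(P)>5: print("dial",len(P),P.mean(0),cv2.minAreaRect(P[:,:2].copy()),P[:,2].max())
a=cv2.resize(p["color"][205:260,110:190],None,fx=7,fy=7,interpolation=cv2.INTER_CUBIC)
b=cv2.resize(p["color"][155:205,220:350],None,fx=4.3,fy=4.3,interpolation=cv2.INTER_CUBIC)[:, :560]
cv2.imwrite("pics/crop1.png",np.vstack([a,b])[:600,:,::-1])
```

```text
jar 173 ((0.5504025816917419, -0.000583043263759464), 0.024814965203404427) 0.10710913096854585
jar 169 ((0.6050177812576294, -0.16132187843322754), 0.02473670057952404) 0.10784786716825212
jar 175 ((0.5927240252494812, -0.3315145671367645), 0.025680288672447205) 0.1072216016594978
dial 72 [0.4138 0.3001 0.1556] ((0.4134250283241272, 0.3005976676940918), (0.01329396478831768, 0.04803751781582832), 86.30790710449219) 0.16243851
jar 169 ((0.5524317622184753, -0.0035109089221805334), 0.02646908164024353) 0.10805334312948006
jar 202 ((0.6058513522148132, -0.16339825093746185), 0.02556365169584751) 0.10804576185961898
jar 258 ((0.5932456851005554, -0.3335455656051636), 0.02595244161784649) 0.10828714164553238
dial 56 [0.4175 0.2966 0.1552] ((0.41714832186698914, 0.29881513118743896), (0.015427889302372932, 0.04701397195458412), 83.65101623535156) 0.160694Traceback (most recent call last):
  File "<stdin>", line 12, in <module>
    return _nx.concatenate(arrs, 0, dtype=dtype, casting=casting)
           ~~~~~~~~~~~~~~~^^^^^^^^^^^^^^^^^^^^^^^^^^^^^^^^^^^^^^^
ValueError: all the input array dimensions except for the concatenation axis must match exactly, but along dimension 1, the array at index 0 has size 560 and the array at index 1 has size 559
```

Run:
```python
from h import *
p=cams.grab_frame("top")
a=cv2.resize(p["color"][205:260,110:190],(560,385),interpolation=cv2.INTER_CUBIC)
b=cv2.resize(p["color"][155:205,220:350],(560,215),interpolation=cv2.INTER_CUBIC)
cv2.imwrite("pics/crop1.png",np.vstack([a,b])[:600,:,::-1])
```

```text
(no output)
```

View pics/crop1.png

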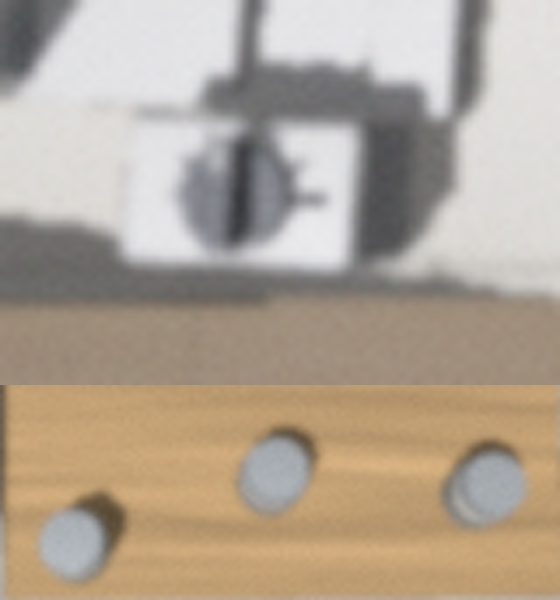

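The crop confirms the caps of all three jars are grey-white. It also shows the dial at (240,190), with its bar along world x and the zero mark on the right, towards world -y. That puts the dial at about +1.5 rad.

```bash
cat >> h.py <<'E'
def chain(*wps, start=None):
    """wps: (x,y,z,yawdeg); each shift in the frame of the previous waypoint (one call per waypoint)"""
    if start is None:
        s=st(); start=(*s["eef_pos"],np.degrees(s["tcp_rot"][2]))
    for w in wps:
        M=R.from_euler("xyz",[np.pi,0,np.radians(start[3])]).as_matrix()
        d=M.T@(np.array(w[:3])-np.array(start[:3]))
        sp=-(w[3]-start[3]); sp=(sp+180)%360-180
        print(w,"shift",d.round(4),"spin",round(np.radians(sp),3),"rows>=",round(max(np.linalg.norm(d)/.0417,abs(sp)/7.16),1)); start=w
E
python3 -c "
from h import *
chain((.4165,.3,.27,175.3),(.4165,.3,.2,175.3))"
```

```text
(0.4165, 0.3, 0.27, 175.3) shift [-0.3134 -0.2185  0.0339] spin -0.208 rows>= 9.2
(0.4165, 0.3, 0.2, 175.3) shift [ 0.   -0.    0.07] spin 0.0 rows>= 1.7
```

Emit:
carry_out --pt "-0.3134 -0.2185 0.034" --pt "-0.3134 -0.2185 0.034" --pt "-0.3134 -0.2185 0.034" --pt "-0.3134 -0.2185 0.034" --pt "-0.3134 -0.2185 0.034" --pt "-0.3134 -0.2185 0.034" --pt "-0.3134 -0.2185 0.034" --pt "-0.3134 -0.2185 0.034" --pt "-0.3134 -0.2185 0.034" --pt "-0.3134 -0.2185 0.034" --pt "-0.3134 -0.2185 0.034" --pt "-0.3134 -0.2185 0.034" --spin '[-0.208,-0.208,-0.208,-0.208,-0.208,-0.208,-0.208,-0.208,-0.208,-0.208,-0.208,-0.208]' --jaw '[0.6,0.6,0.6,0.6,0.6,0.6,0.6,0.6,0.6,0.6,0.6,0.6]' --force 25

```text
time_s: 2.75
eef_pos: [0.4167, 0.2997, 0.2699]
tcp_rot: [3.142, 0.0, 3.059]
force: [0.7, 0.5, 0.2]
width: 0.0512
grasp_force: 0.0
```

Emit:
carry_out --pt "0 0 0.035" --pt "0 0 0.06" --pt "0 0 0.07" --pt "0 0 0.07" --pt "0 0 0.07" --pt "0 0 0.07" --pt "0 0 0.07" --pt "0 0 0.07" --pt "0 0 0.07" --pt "0 0 0.07" --spin '[0,0,0,0,0,0,0,0,0,0]' --jaw '[0.6,0.6,0.6,0.6,0.0,0.0,0.0,0.0,0.0,0.0]' --force 25

```text
time_s: 3.58
eef_pos: [0.4153, 0.3007, 0.1994]
tcp_rot: [-3.141, -0.002, 3.061]
force: [2.3, 7.7, -28.4]
width: 0.0487
grasp_force: 30.5
```

The fingers closed on the disc rather than the bar. I'll open, lift and try again higher and narrower.

Emit:
carry_out --pt "0 0 0" --pt "0 0 0" --pt "0 0 -0.03" --pt "0 0 -0.04" --pt "0 0 -0.04" --pt "0 0 -0.04" --pt "0 0 -0.04" --pt "0 0 -0.02" --pt "0 0 -0.01" --pt "0 0 -0.01" --spin '[0,0,0,0,0,0,0,0,0,0]' --jaw '[0.75,0.75,0.75,0.75,0.4,0.4,0.4,0.4,0.4,0.4]' --force 25

```text
time_s: 4.42
eef_pos: [0.4155, 0.2992, 0.2074]
tcp_rot: [-3.138, -0.003, 3.06]
force: [0.0, 0.3, -0.1]
width: 0.0342
grasp_force: 0.0
```

Emit:
carry_out --pt "0 0 0" --pt "0 0 0" --pt "0 0 0" --pt "0 0 0" --pt "0 0 0" --spin '[0,0,0,0,0]' --jaw '[0,0,0,0,0]' --force 25

```text
time_s: 4.83
eef_pos: [0.4165, 0.3006, 0.2103]
tcp_rot: [3.141, 0.001, 3.06]
force: [1.6, 5.0, -8.6]
width: 0.0119
grasp_force: 27.7
```

Emit:
carry_out --pt "0 0 0" --pt "0 0 0" --pt "0 0 0" --pt "0 0 0" --pt "0 0 0" --pt "0 0 0" --pt "0 0 0" --pt "0 0 0" --spin '[0.11,0.22,0.33,0.44,0.55,0.66,0.77,0.88]' --jaw '[0,0,0,0,0,0,0,0]'

```text
time_s: 5.5
eef_pos: [0.4163, 0.3003, 0.2102]
tcp_rot: [3.142, -0.0, 2.175]
force: [-1.1, 3.4, -5.7]
width: 0.0125
grasp_force: 28.2
```

Emit:
carry_out --pt "0 0 0" --pt "0 0 0" --pt "0 0 0" --pt "0 0 0" --pt "0 0 0" --pt "0 0 0" --pt "0 0 0" --pt "0 0 0" --spin '[0.11,0.22,0.33,0.44,0.55,0.633,0.633,0.633]' --jaw '[0,0,0,0,0,0,0,0]'

```text
time_s: 6.17
eef_pos: [0.416, 0.3003, 0.2102]
tcp_rot: [-3.141, -0.0, 1.55]
force: [-5.8, 0.5, 3.1]
width: 0.0121
grasp_force: 29.2
```

Emit:
carry_out --pt "0 0 0" --pt "0 0 0" --pt "0 0 0" --pt "0 0 -0.04" --pt "0 0 -0.08" --pt "0 0 -0.11" --pt "0 0 -0.11" --spin '[0,0,0,0,0,0,0]' --jaw '[0.6,0.6,0.6,0.6,1,1,1]'

```text
time_s: 6.75
eef_pos: [0.4183, 0.3006, 0.3257]
tcp_rot: [3.136, -0.006, 1.547]
force: [0.1, 0.9, 0.9]
width: 0.0842
grasp_force: 0.0
```

```bash
python3 -c "
from h import *
s=st(); print(s['eef_pos'],s['tcp_rot'],s['joint_pos'])
chain((.60,-.05,.25,90),(.5925,-.332,.25,90),(.5925,-.332,.145,90))"
```

```text
[0.4183 0.3006 0.3257] [ 3.1359 -0.0059  1.5471] [-1.0855  0.2069  0.4633  1.8765 -0.106   1.0737 -0.6046]
(0.6, -0.05, 0.25, 90) shift [-0.3462  0.1899  0.0757] spin -0.024 rows>= 9.6
(0.5925, -0.332, 0.25, 90) shift [-0.282  -0.0075 -0.    ] spin 0.0 rows>= 6.8
(0.5925, -0.332, 0.145, 90) shift [ 0.    -0.     0.105] spin 0.0 rows>= 2.5
```

```bash
python3 -c "
from h import *
J=[(.5525,.0,),(.606,-.162),(.5935,-.3315)]
P=[(.6368,.2875),(.5688,.2893),(.4985,.291)]
Y=178.6
chain((*J[0],.25,Y),(*J[0],.138,Y),(*J[0],.25,Y),(*P[2],.25,Y),(*P[2],.136,Y),(*P[2],.25,Y),(*J[1],.25,Y),(*P[1],.25,Y),(*J[2],.25,Y),(*P[0],.25,Y))"
```

```text
(0.5525, 0.0, 0.25, 178.6) shift [-0.2973  0.1413  0.0757] spin -1.57 rows>= 12.6
(0.5525, 0.0, 0.138, 178.6) shift [ 0.    -0.     0.112] spin 0.0 rows>= 2.7
(0.5525, 0.0, 0.25, 178.6) shift [ 0.     0.    -0.112] spin 0.0 rows>= 2.7
(0.4985, 0.291, 0.25, 178.6) shift [0.0611 0.2896 0.    ] spin 0.0 rows>= 7.1
(0.4985, 0.291, 0.136, 178.6) shift [ 0.    -0.     0.114] spin 0.0 rows>= 2.7
(0.4985, 0.291, 0.25, 178.6) shift [ 0.     0.    -0.114] spin 0.0 rows>= 2.7
(0.606, -0.162, 0.25, 178.6) shift [-0.1185 -0.4502 -0.    ] spin 0.0 rows>= 11.2
(0.5688, 0.2893, 0.25, 178.6) shift [0.0482 0.4503 0.    ] spin 0.0 rows>= 10.9
(0.5935, -0.3315, 0.25, 178.6) shift [-0.0399 -0.62   -0.    ] spin 0.0 rows>= 14.9
(0.6368, 0.2875, 0.25, 178.6) shift [-0.0282  0.6199  0.    ] spin 0.0 rows>= 14.9
```

Emit:
carry_out --pt "-0.2973 0.1413 0.0757" --pt "-0.2973 0.1413 0.0757" --pt "-0.2973 0.1413 0.0757" --pt "-0.2973 0.1413 0.0757" --pt "-0.2973 0.1413 0.0757" --pt "-0.2973 0.1413 0.0757" --pt "-0.2973 0.1413 0.0757" --pt "-0.2973 0.1413 0.0757" --pt "-0.2973 0.1413 0.0757" --pt "-0.2973 0.1413 0.0757" --pt "-0.2973 0.1413 0.0757" --pt "-0.2973 0.1413 0.0757" --spin '[-1.57,-1.57,-1.57,-1.57,-1.57,-1.57,-1.57,-1.57,-1.57,-1.57,-1.57,-1.57]' --jaw '[1,1,1,1,1,1,1,1,1,1,1,1]'

```text
time_s: 7.75
eef_pos: [0.5509, -0.0029, 0.2437]
tcp_rot: [-3.141, -0.0, 2.857]
force: [-0.6, 0.8, -0.1]
width: 0.0852
grasp_force: 0.0
```

```bash
python3 -c "
from h import *
s=st(); print(s['eef_pos'],s['tcp_rot'],s['joint_pos'])
chain((.5525,0,.25,178.6))
p=cams.grab_frame('scene'); q=cams.grab_frame('top')
for f in (p,q):
  for n in ['jar_1','dial_grip','pole_grip','hook']:
    print(n,[(np.array(d['centre']),round(d['confidence'],2)) for d in spot_point(f,n)[:5]])
"
```

```text
[ 0.5509 -0.0029  0.2437] [-3.1405 -0.0001  2.8567] [-0.3614  0.3715  0.3829  1.8691 -0.1683  0.9329  1.3844]
(0.5525, 0, 0.25, 178.6) shift [-0.0007  0.0032 -0.0063] spin -0.26 rows>= 2.1
jar_1 [(array([ 0.5932, -0.3336,  0.0251]), 0.84), (array([ 0.7486,  0.312 , -0.001 ]), 0.79), (array([ 0.6065, -0.1632,  0.0245]), 0.78), (array([0.5486, 0.0022, 0.021 ]), 0.77), (array([0.7267, 0.1583, 0.0009]), 0.63)]
dial_grip [(array([0.4186, 0.2988, 0.1428]), 0.52), (array([0.4968, 0.291 , 0.018 ]), 0.46)]
pole_grip [(array([ 0.4108, -0.2075,  0.0176]), 0.56)]
hook [(array([ 0.4348, -0.0333,  0.0178]), 0.92), (array([ 0.4099, -0.205 ,  0.0082]), 0.54)]
jar_1 [(array([ 0.5906, -0.3299,  0.0244]), 0.75), (array([0.7188, 0.1603, 0.002 ]), 0.56), (array([0.749 , 0.3061, 0.0018]), 0.51), (array([0.5766, 0.4839, 0.286 ]), 0.32)]
dial_grip [(array([0.4171, 0.2988, 0.1468]), 0.79)]
pole_grip [(array([ 0.4113, -0.204 ,  0.0144]), 0.73), (array([ 0.4318, -0.0355,  0.0156]), 0.35)]
hook [(array([ 0.4364, -0.0379,  0.0133]), 0.56)]
```

Emit:
carry_out --pt "0 0.003 0" --pt "0 0.003 0" --pt "0 0.003 0.03" --pt "0 0.003 0.07" --pt "0 0.003 0.1" --pt "0 0.003 0.106" --pt "0 0.003 0.106" --pt "0 0.003 0.106" --pt "0 0.003 0.106" --pt "0 0.003 0.106" --pt "0 0.003 0.106" --pt "0 0.003 0.106" --spin '[-0.12,-0.24,-0.26,-0.26,-0.26,-0.26,-0.26,-0.26,-0.26,-0.26,-0.26,-0.26]' --jaw '[1,1,1,1,1,1,0.4,0.4,0.4,0.4,0.4,0.4]' --force 30

```text
time_s: 9.25
eef_pos: [0.5526, 0.0021, 0.1404]
tcp_rot: [3.141, 0.003, 3.113]
force: [-0.7, -0.4, 8.7]
width: 0.054
grasp_force: 31.1
```

Emit:
carry_out --pt "0 0 -0.03" --pt "0 0 -0.07" --pt "0 0 -0.11" --pt "0.006 0.035 -0.11" --pt "0.014 0.075 -0.11" --pt "0.023 0.115 -0.11" --pt "0.031 0.15 -0.11" --pt "0.04 0.19 -0.11" --pt "0.048 0.23 -0.11" --pt "0.056 0.265 -0.11" --pt "0.061 0.288 -0.11" --pt "0.061 0.288 -0.11" --spin '[0,0,0,0,0,0,0,0,0,0,0,0]' --jaw '[0.4,0.4,0.4,0.4,0.4,0.4,0.4,0.4,0.4,0.4,0.4,0.4]'

```text
time_s: 10.25
eef_pos: [0.4968, 0.2978, 0.2495]
tcp_rot: [3.139, 0.001, 3.12]
force: [-0.3, 0.7, -2.7]
width: 0.0537
grasp_force: 33.5
```

Emit:
carry_out --pt "0 0 0" --pt "0 0 0" --pt "0 0 0.03" --spin '[0,0,0]' --jaw '[0.4,0.4,0.4]'

```text
time_s: 10.5
eef_pos: [0.5013, 0.2919, 0.2232]
tcp_rot: [3.137, 0.007, 3.111]
force: [1.1, 1.3, -1.7]
width: 0.0534
grasp_force: 33.5
```

```bash
python3 -c "
from h import *
s=st(); print(s['eef_pos'],s['tcp_rot'],s['width'])
q=cams.grab_frame('scene'); save(q,'place1.png',(150,60,310,180),4)
w=cloud(q)
# base top points of chest: z ~.045
m=(abs(w[...,2]-.045)<.003)&(w[...,0]>.44)&(w[...,0]<.7)&(w[...,1]>.19)&(w[...,1]<.43)
print(m.sum(), cv2.minAreaRect(np.float32(w[m][:,:2])))
"
```

```text
[0.5013 0.2919 0.2232] [3.1369 0.0071 3.1112] 0.053449521916922114
1030 ((0.5618637800216675, 0.320376992225647), (0.22194190323352814, 0.23150455951690674), 87.0396499633789)
```

View pics/place1.png

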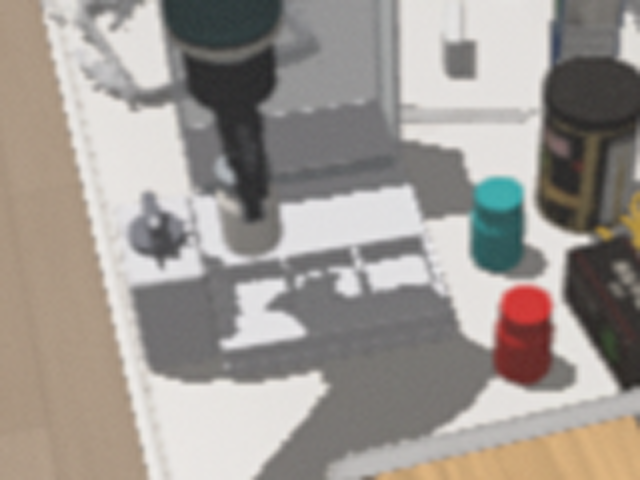

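Emit:
carry_out --pt "0 0 0" --pt "0 0 0.015" --pt "0 0 0.03" --pt "0 0 0.045" --pt "0 0 0.055" --pt "0 0 0.065" --pt "0 0 0.075" --pt "0 0 0.08" --pt "0 0 0.08" --spin '[0,0,0,0,0,0,0,0,0]' --jaw '[0.4,0.4,0.4,0.4,0.4,0.4,0.4,0.4,0.4]'

```text
time_s: 11.3
eef_pos: [0.4992, 0.291, 0.138]
tcp_rot: [-3.14, -0.0, 3.112]
force: [-0.1, -0.0, -1.9]
width: 0.0535
grasp_force: 35.6
```

Emit:
carry_out --pt "0 0 0.002" --pt "0 0 0.002" --pt "0 0 0.002" --pt "0 0 0.002" --pt "0 0 -0.03" --pt "0 0 -0.07" --pt "0 0 -0.11" --pt "0 0 -0.11" --spin '[0,0,0,0,0,0,0,0]' --jaw '[0.4,1,1,1,1,1,1,1]'

```text
time_s: 11.97
eef_pos: [0.5009, 0.2931, 0.2556]
tcp_rot: [3.136, 0.008, 3.113]
force: [1.0, 0.7, 0.7]
width: 0.0856
grasp_force: 0.0
```

Emit:
carry_out --pt "-0.01 -0.039 0" --pt "-0.02 -0.078 0" --pt "-0.03 -0.117 0" --pt "-0.041 -0.156 0" --pt "-0.052 -0.195 0" --pt "-0.062 -0.234 0" --pt "-0.073 -0.273 0" --pt "-0.083 -0.312 0" --pt "-0.094 -0.351 0" --pt "-0.105 -0.39 0" --pt "-0.115 -0.43 0" --pt "-0.12 -0.45 0" --spin '[0,0,0,0,0,0,0,0,0,0,0,0]' --jaw '[1,1,1,1,1,1,1,1,1,1,1,1]'

```text
time_s: 12.97
eef_pos: [0.6058, -0.1667, 0.2485]
tcp_rot: [-3.14, 0.001, 3.109]
force: [-0.4, -1.0, -1.0]
width: 0.0854
grasp_force: 0.0
```

Emit:
carry_out --pt "0 0 0" --pt "0 0 0" --pt "0 0 0" --pt "0 0 0" --spin '[0,0,0,0]' --jaw '[1,1,1,1]'

```text
time_s: 13.3
eef_pos: [0.6059, -0.16, 0.2482]
tcp_rot: [3.141, 0.0, 3.115]
force: [-1.3, 0.1, -0.1]
width: 0.0856
grasp_force: 0.0
```

```bash
python3 -c "
from h import *
s=st(); print(s['eef_pos'],s['tcp_rot'],s['width'])
chain((.606,-.1625,.25,178.6))
for c in ('scene','top'):
  w=cloud(cams.grab_frame(c))
  m=(abs(w[...,2]-.106)<.006)&(np.hypot(w[...,0]-.4985,w[...,1]-.291)<.045)
  P=np.float32(w[m]); print(len(P)); print(cv2.minEnclosingCircle(P[:,:2].copy()),np.median(P[:,2]))
"
```

```text
[ 0.6059 -0.16    0.2482] [3.1411 0.     3.1147] 0.08556183863738948
(0.606, -0.1625, 0.25, 178.6) shift [-0.0002 -0.0025 -0.0018] spin -0.002 rows>= 0.1
111
((0.5003558993339539, 0.28927263617515564), 0.026424072682857513) 0.10588751
172
((0.4969969093799591, 0.2897280752658844), 0.025599848479032516) 0.105144426
```

Emit:
carry_out --pt "0 -0.002 0.03" --pt "0 -0.002 0.07" --pt "0 -0.002 0.1" --pt "0 -0.002 0.11" --pt "0 -0.002 0.11" --pt "0 -0.002 0.11" --pt "0 -0.002 0.11" --pt "0 -0.002 0.11" --pt "0 -0.002 0.11" --pt "0 -0.002 0.11" --pt "0 -0.002 0.11" --spin '[0,0,0,0,0,0,0,0,0,0,0]' --jaw '[1,1,1,1,1,0.4,0.4,0.4,0.4,0.4,0.4]'

```text
time_s: 14.32
eef_pos: [0.6068, -0.1635, 0.1407]
tcp_rot: [-3.141, 0.003, 3.113]
force: [-1.4, 1.5, 9.9]
width: 0.0537
grasp_force: 29.6
```

Emit:
carry_out --pt "0 0 -0.04" --pt "0 0 -0.08" --pt "0 0 -0.11" --pt "0 0 -0.11" --spin '[0,0,0,0]' --jaw '[0.4,0.4,0.4,0.4]'

```text
time_s: 14.65
eef_pos: [0.6079, -0.1643, 0.2561]
tcp_rot: [-3.14, 0.01, 3.113]
force: [-0.1, 0.0, -1.5]
width: 0.0535
grasp_force: 32.7
```

Emit:
carry_out --pt "0.004 0.039 0" --pt "0.008 0.079 0" --pt "0.013 0.118 0" --pt "0.017 0.158 0" --pt "0.021 0.197 0" --pt "0.026 0.237 0" --pt "0.03 0.276 0" --pt "0.034 0.316 0" --pt "0.038 0.355 0" --pt "0.043 0.395 0" --pt "0.047 0.43 0" --pt "0.049 0.45 0" --spin '[0,0,0,0,0,0,0,0,0,0,0,0]' --jaw '[0.4,0.4,0.4,0.4,0.4,0.4,0.4,0.4,0.4,0.4,0.4,0.4]'

```text
time_s: 15.65
eef_pos: [0.5684, 0.2928, 0.2493]
tcp_rot: [3.139, 0.001, 3.117]
force: [0.0, -0.3, -1.0]
width: 0.0537
grasp_force: 32.7
```

Emit:
carry_out --pt "0 0 0" --pt "0 0 0" --pt "0 0 0" --pt "0 0 0" --spin '[0,0,0,0]' --jaw '[0.4,0.4,0.4,0.4]'

```text
time_s: 15.98
eef_pos: [0.5701, 0.2866, 0.2488]
tcp_rot: [-3.141, 0.001, 3.111]
force: [-0.3, -0.9, -1.3]
width: 0.0539
grasp_force: 32.7
```

Emit:
carry_out --pt "0.001 0.002 0.03" --pt "0.001 0.002 0.055" --pt "0.001 0.002 0.07" --pt "0.001 0.002 0.085" --pt "0.001 0.002 0.1" --pt "0.001 0.002 0.11" --pt "0.001 0.002 0.111" --pt "0.001 0.002 0.111" --spin '[0,0,0,0,0,0,0,0]' --jaw '[0.4,0.4,0.4,0.4,0.4,0.4,0.4,0.4]'

```text
time_s: 16.65
eef_pos: [0.5691, 0.289, 0.1371]
tcp_rot: [-3.141, 0.0, 3.112]
force: [0.2, -0.3, -1.5]
width: 0.0536
grasp_force: 41.1
```

Emit:
carry_out --pt "0 0 0.001" --pt "0 0 0.001" --pt "0 0 0.001" --pt "0 0 0.001" --pt "0 0 -0.03" --pt "0 0 -0.07" --pt "0 0 -0.11" --pt "0 0 -0.11" --spin '[0,0,0,0,0,0,0,0]' --jaw '[0.4,1,1,1,1,1,1,1]'

```text
time_s: 17.32
eef_pos: [0.5711, 0.2907, 0.2553]
tcp_rot: [3.136, 0.009, 3.113]
force: [0.3, 0.1, 0.9]
width: 0.0852
grasp_force: 0.0
```

Emit:
carry_out --pt "-0.003 -0.039 0" --pt "-0.006 -0.079 0" --pt "-0.008 -0.118 0" --pt "-0.011 -0.158 0" --pt "-0.014 -0.197 0" --pt "-0.017 -0.237 0" --pt "-0.019 -0.276 0" --pt "-0.022 -0.316 0" --pt "-0.025 -0.355 0" --pt "-0.027 -0.395 0" --pt "-0.03 -0.43 0" --pt "-0.033 -0.47 0" --spin '[0,0,0,0,0,0,0,0,0,0,0,0]' --jaw '[1,1,1,1,1,1,1,1,1,1,1,1]'

```text
time_s: 18.32
eef_pos: [0.5882, -0.1821, 0.2476]
tcp_rot: [3.141, 0.001, 3.114]
force: [1.3, 1.0, 0.3]
width: 0.0852
grasp_force: 0.0
```

Emit:
carry_out --pt "-0.003 -0.04 0" --pt "-0.006 -0.08 0" --pt "-0.009 -0.12 0" --pt "-0.01 -0.149 0" --pt "-0.01 -0.149 0" --pt "-0.01 -0.149 0" --pt "-0.01 -0.149 0" --pt "-0.01 -0.149 0" --spin '[0,0,0,0,0,0,0,0]' --jaw '[1,1,1,1,1,1,1,1]'

```text
time_s: 18.98
eef_pos: [0.5944, -0.3287, 0.2473]
tcp_rot: [3.141, 0.0, 3.115]
force: [0.4, 0.0, 0.2]
width: 0.0856
grasp_force: 0.0
```

```bash
python3 -c "
from h import *
s=st(); print(s['eef_pos'],s['tcp_rot'],s['width'],s['joint_pos'])
chain((.5935,-.3315,.25,178.6))
for c in ('scene','top'):
 w=cloud(cams.grab_frame(c))
 for a in [(.4985,.291),(.569,.289)]:
  m=(abs(w[...,2]-.106)<.006)&(np.hypot(w[...,0]-a[0],w[...,1]-a[1])<.034)
  P=np.float32(w[m]); print(len(P)); print(cv2.minEnclosingCircle(P[:,:2].copy()),np.median(P[:,2]))
"
```

```text
[ 0.5944 -0.3287  0.2473] [3.141  0.0003 3.1146] 0.08556344524071618 [ 0.1913  0.5939  0.3943  1.5278 -0.2484  1.0695  2.1885]
(0.5935, -0.3315, 0.25, 178.6) shift [ 0.0009 -0.0028 -0.0027] spin -0.003 rows>= 0.1
0
((0.0, 0.0), 0.0) nan
0
((0.0, 0.0), 0.0) nan
173
((0.4969804883003235, 0.2907097041606903), 0.025011330842971802) 0.10545634
173
((0.5668301582336426, 0.2892162799835205), 0.025311268866062164) 0.1052383
  return _methods._mean(a, axis=axis, dtype=dtype,
  ret = ret.dtype.type(ret / rcount)
```

Emit:
carry_out --pt "0.001 -0.003 0.03" --pt "0.001 -0.003 0.07" --pt "0.001 -0.003 0.1" --pt "0.001 -0.003 0.109" --pt "0.001 -0.003 0.109" --pt "0.001 -0.003 0.109" --pt "0.001 -0.003 0.109" --pt "0.001 -0.003 0.109" --pt "0.001 -0.003 0.109" --pt "0.001 -0.003 0.109" --pt "0.001 -0.003 0.109" --spin '[0,0,0,0,0,0,0,0,0,0,0]' --jaw '[1,1,1,1,1,0.4,0.4,0.4,0.4,0.4,0.4]'

```text
time_s: 20.0
eef_pos: [0.5939, -0.3334, 0.1408]
tcp_rot: [-3.141, 0.003, 3.113]
force: [-1.9, 2.1, 9.4]
width: 0.0537
grasp_force: 29.8
```

Emit:
carry_out --pt "0 0 -0.04" --pt "0 0 -0.08" --pt "0 0 -0.11" --pt "0 0 -0.11" --spin '[0,0,0,0]' --jaw '[0.4,0.4,0.4,0.4]'

```text
time_s: 20.33
eef_pos: [0.5947, -0.3346, 0.2566]
tcp_rot: [-3.137, 0.01, 3.113]
force: [1.0, -0.0, -1.6]
width: 0.0535
grasp_force: 33.3
```

Emit:
carry_out --pt "-0.002 0.039 0" --pt "-0.003 0.079 0" --pt "-0.005 0.118 0" --pt "-0.007 0.158 0" --pt "-0.009 0.197 0" --pt "-0.01 0.237 0" --pt "-0.012 0.276 0" --pt "-0.014 0.316 0" --pt "-0.016 0.355 0" --pt "-0.017 0.395 0" --pt "-0.019 0.43 0" --pt "-0.02 0.45 0" --spin '[0,0,0,0,0,0,0,0,0,0,0,0]' --jaw '[0.4,0.4,0.4,0.4,0.4,0.4,0.4,0.4,0.4,0.4,0.4,0.4]'

```text
time_s: 21.33
eef_pos: [0.6256, 0.1213, 0.2492]
tcp_rot: [3.14, 0.001, 3.117]
force: [0.7, 0.7, -1.2]
width: 0.0536
grasp_force: 33.3
```

Emit:
carry_out --pt "-0.002 0.04 0" --pt "-0.004 0.08 0" --pt "-0.006 0.12 0" --pt "-0.007 0.15 0" --pt "-0.007 0.17 0" --pt "-0.007 0.17 0" --pt "-0.007 0.17 0" --pt "-0.007 0.17 0" --pt "-0.007 0.17 0" --spin '[0,0,0,0,0,0,0,0,0]' --jaw '[0.4,0.4,0.4,0.4,0.4,0.4,0.4,0.4,0.4]'

```text
time_s: 22.08
eef_pos: [0.638, 0.2844, 0.2488]
tcp_rot: [-3.141, 0.001, 3.111]
force: [0.3, -0.2, -2.1]
width: 0.0534
grasp_force: 33.3
```

```bash
python3 -c "
from h import *
s=st(); print(s['eef_pos'],s['tcp_rot'],s['width'])
chain((.6368,.2875,.138,178.6))"
```

```text
[0.638  0.2844 0.2488] [-3.1413  0.0008  3.1112] 0.053412535316418104
(0.6368, 0.2875, 0.138, 178.6) shift [0.0013 0.003  0.1108] spin -0.006 rows>= 2.7
```

Emit:
carry_out --pt "0.001 0.003 0.03" --pt "0.001 0.003 0.055" --pt "0.001 0.003 0.07" --pt "0.001 0.003 0.085" --pt "0.001 0.003 0.1" --pt "0.001 0.003 0.11" --pt "0.001 0.003 0.111" --pt "0.001 0.003 0.111" --spin '[0,0,0,0,0,0,0,0]' --jaw '[0.4,0.4,0.4,0.4,0.4,0.4,0.4,0.4]'

```text
time_s: 22.75
eef_pos: [0.6371, 0.2887, 0.1371]
tcp_rot: [-3.142, 0.0, 3.113]
force: [0.3, 0.1, -1.1]
width: 0.0535
grasp_force: 42.1
```

Emit:
carry_out --pt "0 0 0.001" --pt "0 0 0.001" --pt "0 0 0.001" --pt "0 0 0.001" --pt "0 0 -0.03" --pt "0 0 -0.07" --pt "0 0 -0.11" --pt "0 0 -0.13" --spin '[0,0,0,0,0,0,0,0]' --jaw '[0.4,1,1,1,1,1,1,1]'

```text
time_s: 23.42
eef_pos: [0.6377, 0.2891, 0.2725]
tcp_rot: [3.139, 0.005, 3.113]
force: [-0.3, 0.2, 0.7]
width: 0.0858
grasp_force: 0.0
```

Emit:
carry_out --pt "0.014 -0.033 0" --pt "0.029 -0.066 0" --pt "0.043 -0.099 0" --pt "0.058 -0.131 0" --pt "0.073 -0.164 0" --pt "0.087 -0.197 0" --pt "0.102 -0.23 0" --pt "0.117 -0.262 0" --pt "0.131 -0.295 0" --pt "0.146 -0.328 0" --pt "0.16 -0.361 0" --pt "0.175 -0.394 0" --spin '[0.12,0.24,0.36,0.48,0.6,0.72,0.84,0.96,1.08,1.2,1.32,1.44]' --jaw '[1,1,1,1,1,1,1,1,1,1,1,1]'

```text
time_s: 24.42
eef_pos: [0.4496, -0.1012, 0.2676]
tcp_rot: [3.14, -0.0, 1.667]
force: [1.6, -1.2, -0.7]
width: 0.0854
grasp_force: 0.0
```

```bash
python3 -c "
from h import *
s=st(); print(s['eef_pos'],s['tcp_rot'],s['width'],s['joint_pos'])
for c in ('scene','top'):
 p=cams.grab_frame(c); w=cloud(p)
 for n in ['pole_grip','hook','ring','pole_mat']:
    print(n,[(np.array(d['centre']),round(d['confidence'],2)) for d in spot_point(p,n)[:2]])
 for a in [(.4985,.291),(.569,.289),(.637,.288)]:
  m=(abs(w[...,2]-.106)<.006)&(np.hypot(w[...,0]-a[0],w[...,1]-a[1])<.034)
  print(m.sum(), w[m].mean(0))
 m=(w[...,2]>.018)&(w[...,2]<.04)&(w[...,0]>.36)&(w[...,0]<.47)&(w[...,1]<-.13)&(w[...,1]>-.33)
 print('wood',m.sum(),cv2.minAreaRect(np.float32(w[m][:,:2])))
 save(p,c+'_pole.png',(170,40,330,300) if c=='scene' else (30,130,350,260),2 if c=='scene' else 2.5)
"
```

```text
[ 0.4496 -0.1012  0.2676] [ 3.1405 -0.0004  1.6673] 0.08539128214973692 [-0.5283  0.2085  0.7701  2.0652 -0.1813  0.9327  0.436 ]
pole_grip [(array([ 0.416 , -0.2077,  0.0174]), 0.59)]
hook [(array([ 0.4322, -0.0319,  0.0185]), 0.79)]
ring [(array([0.5734, 0.4815, 0.2853]), 0.83)]
pole_mat [(array([ 0.4237, -0.156 , -0.0011]), 0.64)]
0 [nan nan nan]
15 [0.5862 0.2836 0.1061]
105 [0.6357 0.2853 0.1061]
wood 581 ((0.3991139829158783, -0.22725984454154968), (0.05930674821138382, 0.19228936731815338), 0.36547258496284485)
pole_grip [(array([ 0.4096, -0.2084,  0.0163]), 0.46), (array([ 0.604 , -0.5023,  0.0008]), 0.4)]
hook []
ring [(array([0.5764, 0.4817, 0.2849]), 0.73), (array([ 0.4144, -0.2063,  0.0172]), 0.52)]
pole_mat []
170 [0.4969 0.2903 0.1054]
170 [0.5661 0.2894 0.1054]
165 [0.6342 0.2882 0.1054]
wood 249 ((0.3973364233970642, -0.2634100615978241), (0.11010196059942245, 0.05630379915237427), 89.54093933105469)<string>:10: RuntimeWarning: Mean of empty slice.
  ret = um.true_divide(
```

View pics/top_pole.png

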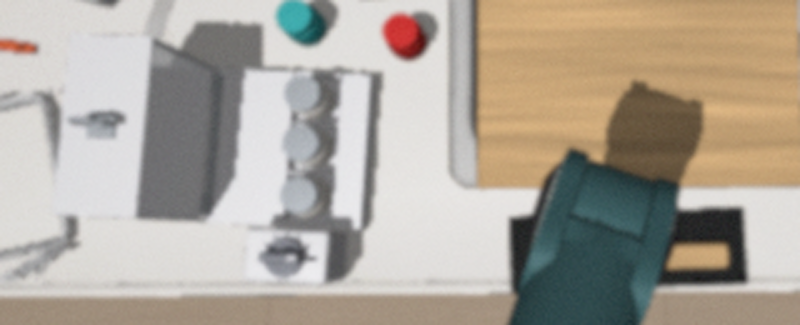

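The three jars sit in the pockets at (307,93), (307,140) and (307,192), and the dial pointer is by its mark on the right. The wooden grip of the pole shows at (700,255). I'll measure the grip by colour before reaching.

```bash
cat >> h.py <<'E'
def wood(p,zr=(.015,.04),xr=(.36,.47),yr=(-.34,-.05)):
    w=cloud(p); c=p["color"].astype(int)
    m=(c[...,0]-c[...,2]>50)&(w[...,2]>zr[0])&(w[...,2]<zr[1])&(w[...,0]>xr[0])&(w[...,0]<xr[1])&(w[...,1]>yr[0])&(w[...,1]<yr[1])
    return w[m]
E
python3 -c "
from h import *
for c in ('scene','top'):
 p=cams.grab_frame(c); P=wood(p)
 print(c,len(P),np.median(P,0),cv2.minAreaRect(np.float32(P[:,:2])))
 o=outline_of(p,'pole')
 if o: w=cloud(p)[o[0]['mask']]; print(o[0]['confidence'],np.nanmin(w,0),np.nanmax(w,0))
chain((.4125,-.214,.2,90),(.4125,-.214,.078,90))
"
```

```text
scene 348 [ 0.4116 -0.2514  0.0292] ((0.41231080889701843, -0.24689048528671265), (0.033143360167741776, 0.09999670833349228), 0.16733235120773315)
0.82 [ 0.3934 -0.2972  0.0013] [ 0.4603 -0.0314  0.0354]
top 206 [ 0.4114 -0.2543  0.028 ] ((0.40986788272857666, -0.2527737319469452), (0.08276241272687912, 0.03147562965750694), 89.71019744873047)
0.73 [ 0.3936 -0.2942  0.0208] [ 0.4258 -0.2113  0.0356]
(0.4125, -0.214, 0.2, 90) shift [-0.1098 -0.0496  0.0672] spin 0.103 rows>= 3.3
(0.4125, -0.214, 0.078, 90) shift [ 0.    -0.     0.122] spin 0.0 rows>= 2.9
```

Emit:
carry_out --pt "-0.03 -0.0125 0.02" --pt "-0.06 -0.025 0.04" --pt "-0.09 -0.0375 0.06" --pt "-0.11 -0.05 0.067" --pt "-0.11 -0.05 0.067" --pt "-0.11 -0.05 0.067" --pt "-0.11 -0.05 0.067" --pt "-0.11 -0.05 0.067" --spin '[0.1,0.1,0.1,0.1,0.1,0.1,0.1,0.1]' --jaw '[0.8,0.8,0.8,0.8,0.8,0.8,0.8,0.8]' --force 60

```text
time_s: 25.78
eef_pos: [0.4126, -0.2137, 0.2005]
tcp_rot: [3.141, -0.0, 1.574]
force: [1.4, 1.1, 0.6]
width: 0.0685
grasp_force: 0.0
```

```bash
python3 -c "
from h import *
p=cams.grab_frame('scene'); P=wood(p)
print(len(P),np.median(P,0),cv2.minAreaRect(np.float32(P[:,:2])))
print([(np.array(d['centre']),round(d['confidence'],2)) for d in spot_point(p,'hook')[:2]])
chain((.412,-.214,.078,90))
"
```

```text
144 [ 0.4115 -0.2794  0.0288] ((0.4124775230884552, -0.26184868812561035), (0.033486463129520416, 0.07177598774433136), 0.15894009172916412)
[]
(0.412, -0.214, 0.078, 90) shift [-0.0004 -0.0006  0.1225] spin 0.004 rows>= 2.9
```

Emit:
carry_out --pt "0 0 0.035" --pt "0 0 0.07" --pt "0 0 0.095" --pt "0 0 0.115" --pt "0 0 0.122" --pt "0 0 0.122" --pt "0 0 0.122" --pt "0 0 0.122" --pt "0 0 0.122" --pt "0 0 0.122" --pt "0 0 0.122" --pt "0 0 0.122" --spin '[0,0,0,0,0,0,0,0,0,0,0,0]' --jaw '[0.8,0.8,0.8,0.8,0.8,0.8,0.2,0.2,0.2,0.2,0.2,0.2]' --force 60

```text
time_s: 26.88
eef_pos: [0.4127, -0.2145, 0.0796]
tcp_rot: [3.139, 0.0, 1.573]
force: [-4.4, 1.4, 15.9]
width: 0.0328
grasp_force: 58.6
```

Emit:
carry_out --pt "0 0 -0.002" --pt "0 0 -0.004" --pt "0 0 -0.01" --pt "0 0 -0.03" --pt "0 0 -0.06" --pt "0 0 -0.095" --pt "0 0 -0.13" --pt "0 0 -0.165" --pt "0 0 -0.2" --pt "0 0 -0.235" --pt "0 0 -0.268" --pt "0 0 -0.268" --spin '[0,0,0,0,0,0,0,0,0,0,0,0]' --jaw '[0.2,0.2,0.2,0.2,0.2,0.2,0.2,0.2,0.2,0.2,0.2,0.2]' --force 110

```text
time_s: 27.88
eef_pos: [0.4129, -0.2157, 0.3519]
tcp_rot: [3.134, 0.001, 1.572]
force: [0.7, -0.8, -1.6]
width: 0.0314
grasp_force: 109.4
```

Emit:
carry_out --pt "0.015 0.005 0" --pt "0.045 0.013 0" --pt "0.08 0.02 0" --pt "0.115 0.028 0" --pt "0.15 0.035 0" --pt "0.185 0.042 0" --pt "0.22 0.05 0" --pt "0.255 0.058 0" --pt "0.29 0.065 0" --pt "0.325 0.072 0" --pt "0.36 0.075 0" --pt "0.38 0.075 0" --spin '[0,0,0,0,0,0,0,0,0,0,0,0]' --jaw '[0.2,0.2,0.2,0.2,0.2,0.2,0.2,0.2,0.2,0.2,0.2,0.2]'

```text
time_s: 28.88
eef_pos: [0.4858, 0.1694, 0.3464]
tcp_rot: [3.142, -0.0, 1.576]
force: [0.6, -1.0, -2.0]
width: 0.0317
grasp_force: 109.5
```

Emit:
carry_out --pt "0.02 0 0" --pt "0.05 0 0" --pt "0.08 0 0" --pt "0.11 0 0" --pt "0.13 0 0" --pt "0.14 0 0" --pt "0.14 0 0" --pt "0.14 0 0" --pt "0.14 0 0" --spin '[0,0,0,0,0,0,0,0,0]' --jaw '[0.2,0.2,0.2,0.2,0.2,0.2,0.2,0.2,0.2]'

```text
time_s: 29.63
eef_pos: [0.4861, 0.3042, 0.3464]
tcp_rot: [3.141, 0.0, 1.571]
force: [-0.3, -0.3, -1.6]
width: 0.0319
grasp_force: 109.5
```

```bash
python3 -c "
from h import *
s=st(); print(s['eef_pos'],s['tcp_rot'],s['width'],s['joint_pos'])
ims=[]
for c,cr in (('scene',(180,10,280,100)),('top',(40,130,170,230))):
 p=cams.grab_frame(c)
 for n in ['pole_grip','hook','ring']:
    print(c,n,[(np.array(d['centre']),round(d['confidence'],2)) for d in spot_point(p,n)[:2]])
 x0,y0,x1,y1=cr; ims.append(cv2.resize(p['color'][y0:y1,x0:x1,::-1],(400,400*(y1-y0)//(x1-x0)),interpolation=cv2.INTER_CUBIC))
h=max(i.shape[0] for i in ims); print([i.shape for i in ims])
cv2.imwrite('pics/pre.png',np.hstack([np.pad(i,((0,h-i.shape[0]),(0,0),(0,0))) for i in ims]))
"
```

```text
[0.4861 0.3042 0.3464] [3.1414 0.0005 1.5713] 0.0319495716184192 [-1.0182  0.3128  0.5055  1.7099 -0.1626  1.1609 -0.4678]
scene pole_grip [(array([0.4906, 0.3101, 0.2834]), 0.63)]
scene hook [(array([0.5667, 0.287 , 0.0199]), 0.45)]
scene ring [(array([0.5721, 0.4848, 0.2798]), 0.66)]
top pole_grip [(array([0.4854, 0.3122, 0.2843]), 0.56), (array([ 0.6038, -0.5029, -0.0004]), 0.54)]
top hook [(array([0.6323, 0.2905, 0.0161]), 0.52), (array([0.4173, 0.3005, 0.1447]), 0.5)]
top ring [(array([0.576 , 0.4848, 0.2861]), 0.67)]
[(360, 400, 3), (307, 400, 3)]
```

View pics/pre.png

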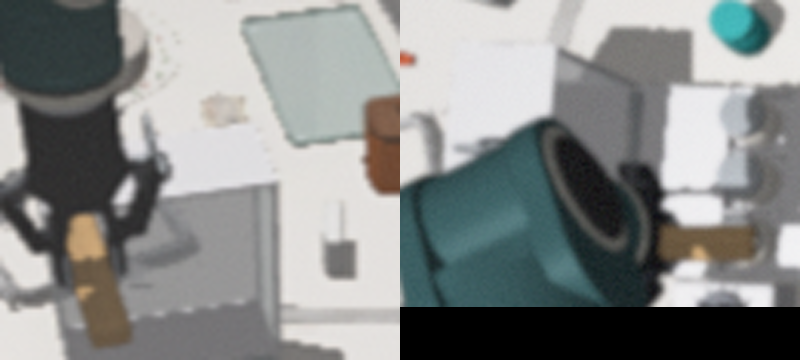

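The pole is held over the near pocket, with the grip at (100,290) in the left crop. The arm hides the hook, and the ring shows at (148,130). I'll measure the pole's tilt and yaw in the grip, because the hook's position has to follow from those.

```bash
python3 -c "
from h import *
for c in ('scene','top'):
 p=cams.grab_frame(c); P=wood(p,(.25,.32),(.44,.54),(.18,.31))
 print(c,len(P),P.min(0),P.max(0),cv2.minAreaRect(np.float32(P[:,:2])))
 t=P[P[:,2]>np.median(P[:,2])-.006]
 print('slope z/y',np.polyfit(t[:,1],t[:,2],1),'x/y',np.polyfit(t[:,1],t[:,0],1),t.mean(0))
 w=cloud(p)
 m=(w[...,2]>.262)&(w[...,2]<.32)&(abs(w[...,0]-.575)<.02)&(abs(w[...,1]-.482)<.04)
 print('ring pts',m.sum(),w[m].min(0) if m.any() else '',w[m].max(0) if m.any() else '')
"
```

```text
scene 10 [0.4705 0.2593 0.2941] [0.4783 0.2776 0.2979] ((0.47380194067955017, 0.2687561511993408), (0.018028104677796364, 0.00684893224388361), 79.0389633178711)
slope z/y [-0.0669  0.3139] x/y [0.0091 0.472 ] [0.4745 0.2689 0.2959]
ring pts 32 [0.5668 0.4571 0.2624] [0.5858 0.5069 0.3083]
top 19 [0.4735 0.2638 0.2911] [0.4822 0.2791 0.2981] ((0.47788649797439575, 0.27143123745918274), (0.01535720657557249, 0.00862384308129549), 89.3740005493164)
slope z/y [-0.0921  0.3196] x/y [0.2226 0.417 ] [0.4774 0.2711 0.2947]
ring pts 39 [0.5707 0.4644 0.2629] [0.5875 0.5018 0.3083]
```

```bash
python3 -c "
from h import *
for c in ('scene','top'):
 p=cams.grab_frame(c); w=cloud(p); col=p['color'].astype(int)
 m=(col[...,0]-col[...,2]>20)&(w[...,2]>.27)&(w[...,2]<.31)&(w[...,0]>.45)&(w[...,0]<.52)&(w[...,1]>.2)&(w[...,1]<.285)
 P=w[m]; t=P[P[:,2]>.288]
 print(c,len(P),len(t),P.min(0),cv2.minAreaRect(np.float32(t[:,:2])))
 print('slope z/y',np.polyfit(t[:,1],t[:,2],1)[0],'z at .29',np.polyval(np.polyfit(t[:,1],t[:,2],1),.296))
"
```

```text
scene 172 140 [0.4698 0.2198 0.2752] ((0.48564934730529785, 0.2518317401409149), (0.06430568546056747, 0.0318254716694355), 89.50542449951172)
slope z/y 0.029605022714345466 z at .29 0.2964527875405361
top 254 244 [0.4681 0.2232 0.2803] ((0.48358938097953796, 0.2549709677696228), (0.059935037046670914, 0.031102562323212624), 89.67061614990234)
slope z/y 0.01995930026279103 z at .29 0.2950652291640495
```

Emit:
carry_out --pt "0.004 0.005 0.002" --pt "0.004 0.012 0.002" --pt "0.004 0.02 0.002" --pt "0.004 0.027 0.002" --pt "0.004 0.034 0.002" --pt "0.004 0.04 0.002" --pt "0.004 0.046 0.002" --pt "0.004 0.046 0.002" --spin '[0,0,0,0,0,0,0,0]' --jaw '[0.2,0.2,0.2,0.2,0.2,0.2,0.2,0.2]'

```text
time_s: 30.9
eef_pos: [0.5329, 0.3095, 0.344]
tcp_rot: [3.141, 0.001, 1.572]
force: [-0.1, 0.4, -0.9]
width: 0.0319
grasp_force: 109.5
```

Emit:
carry_out --pt "0 0.006 0" --pt "0 0.012 0" --pt "0 0.017 0" --pt "0 0.017 0" --pt "0 0.017 0" --spin '[0,0,0,0,0]' --jaw '[0.2,0.2,0.2,0.2,0.2]'

```text
time_s: 31.32
eef_pos: [0.549, 0.3098, 0.3441]
tcp_rot: [-3.142, 0.0, 1.573]
force: [0.3, 0.5, -1.2]
width: 0.0315
grasp_force: 109.5
```

```bash
python3 -c "
from h import *
s=st(); print(s['eef_pos'],s['force'])
ims=[]
for c,cr in (('scene',(190,10,260,80)),('top',(40,140,140,220))):
 p=cams.grab_frame(c); w=cloud(p)
 m=(w[...,2]>.262)&(w[...,2]<.32)&(w[...,0]>.53)&(w[...,0]<.62)&(abs(w[...,1]-.482)<.04)
 print(m.sum(),w[m].min(0),w[m].max(0))
 for n in ['hook','ring']:
    print(c,n,[(np.array(d['centre']),round(d['confidence'],2)) for d in spot_point(p,n)[:2]])
 x0,y0,x1,y1=cr; ims.append(cv2.resize(p['color'][y0:y1,x0:x1,::-1],(400,400*(y1-y0)//(x1-x0)),interpolation=cv2.INTER_CUBIC))
h=max(i.shape[0] for i in ims)
cv2.imwrite('pics/ins.png',np.hstack([np.pad(i,((0,h-i.shape[0]),(0,0),(0,0))) for i in ims]))
"
```

```text
[0.549  0.3098 0.3441] [ 0.3062  0.477  -1.1956]Traceback (most recent call last):
  File "<string>", line 8, in <module>
    print(m.sum(),w[m].min(0),w[m].max(0))
                  ~~~~~~~~^^^
    return umr_minimum(a, axis, None, out, keepdims, initial, where)
ValueError: zero-size array to reduction operation minimum which has no identity
```

```bash
python3 -c "
from h import *
yh,zh,r=.4293,.045,.2445
T0=np.array([.549,.3098,.3441])
al=np.radians(np.linspace(99,8.7,36))
y=yh-r*np.cos(al)-.1755; z=zh+r*np.sin(al)+.0605; x=T0[0]+.024*(y-T0[1])
W=np.stack([y-T0[1],x-T0[0],-(z-T0[2])],1)
b=np.zeros(3)
for k in range(0,36,12):
    print([[round(float(v),3) for v in w-b] for w in W[k:k+12]]); b=np.round(W[k+11]-b,3)+b
print(y[-1],z[-1])
"
```

```text
[[-0.018, -0.0, -0.003], [-0.029, -0.001, -0.004], [-0.04, -0.001, -0.005], [-0.051, -0.001, -0.006], [-0.062, -0.001, -0.006], [-0.073, -0.002, -0.005], [-0.084, -0.002, -0.004], [-0.095, -0.002, -0.003], [-0.105, -0.003, -0.001], [-0.116, -0.003, 0.002], [-0.127, -0.003, 0.005], [-0.137, -0.003, 0.008]]
[[-0.01, -0.001, 0.004], [-0.021, -0.001, 0.008], [-0.03, -0.001, 0.013], [-0.04, -0.001, 0.018], [-0.05, -0.001, 0.024], [-0.059, -0.002, 0.03], [-0.068, -0.002, 0.036], [-0.076, -0.002, 0.043], [-0.084, -0.002, 0.051], [-0.092, -0.003, 0.058], [-0.1, -0.003, 0.066], [-0.107, -0.003, 0.075]]
[[-0.007, -0.0, 0.008], [-0.013, -0.0, 0.017], [-0.02, -0.0, 0.026], [-0.025, -0.0, 0.036], [-0.03, -0.001, 0.046], [-0.035, -0.001, 0.055], [-0.039, -0.001, 0.066], [-0.043, -0.001, 0.076], [-0.047, -0.001, 0.086], [-0.049, -0.001, 0.097], [-0.052, -0.001, 0.108], [-0.054, -0.001, 0.119]]
0.012113244675276913 0.1424832705504451
```

First half-pull as a test.

Emit:
carry_out --pt "-0.009 0 -0.001" --pt "-0.018 0 -0.003" --pt "-0.029 -0.001 -0.004" --pt "-0.04 -0.001 -0.005" --pt "-0.051 -0.001 -0.006" --pt "-0.062 -0.001 -0.006" --pt "-0.062 -0.001 -0.006" --spin '[0,0,0,0,0,0,0]' --jaw '[0.2,0.2,0.2,0.2,0.2,0.2,0.2]'

```text
time_s: 31.95
eef_pos: [0.5483, 0.2449, 0.3506]
tcp_rot: [3.141, 0.0, 1.57]
force: [0.1, -0.4, -1.8]
width: 0.0317
grasp_force: 109.4
```

```bash
python3 -c "
from h import *
s=st(); print(s['eef_pos'],s['tcp_rot'],s['force'])
ims=[]
for c,cr in (('scene',(180,10,290,110)),('top',(40,130,180,230))):
 p=cams.grab_frame(c)
 for n in ['hook','ring']:
    print(c,n,[(np.array(d['centre']),round(d['confidence'],2)) for d in spot_point(p,n)[:2]])
 x0,y0,x1,y1=cr; ims.append(cv2.resize(p['color'][y0:y1,x0:x1,::-1],(400,400*(y1-y0)//(x1-x0)),interpolation=cv2.INTER_CUBIC))
h=max(i.shape[0] for i in ims)
cv2.imwrite('pics/ins.png',np.hstack([np.pad(i,((0,h-i.shape[0]),(0,0),(0,0))) for i in ims]))
"
```

```text
[0.5483 0.2449 0.3506] [3.1412 0.0004 1.57  ] [ 0.0532 -0.4342 -1.7538]
scene hook []
scene ring [(array([0.575 , 0.4374, 0.2877]), 0.72)]
top hook []
top ring [(array([0.5691, 0.2932, 0.0181]), 0.32)]
```

View pics/ins.png

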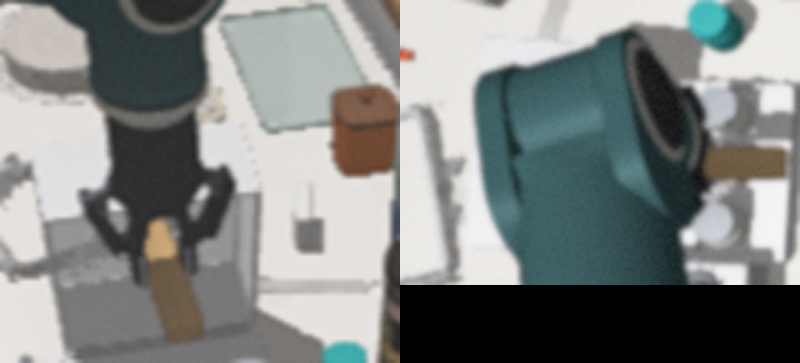

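The ring has followed (y 0.483 to 0.437) and the hood is leaning forward, so the hook is engaged. Continuing along the arc.

Emit:
carry_out --pt "-0.011 -0.001 0.001" --pt "-0.022 -0.001 0.002" --pt "-0.033 -0.001 0.003" --pt "-0.043 -0.002 0.005" --pt "-0.054 -0.002 0.008" --pt "-0.065 -0.002 0.011" --pt "-0.075 -0.002 0.014" --spin '[0,0,0,0,0,0,0]' --jaw '[0.2,0.2,0.2,0.2,0.2,0.2,0.2]'

```text
time_s: 32.83
eef_pos: [0.5461, 0.1714, 0.3359]
tcp_rot: [-3.142, 0.0, 1.572]
force: [-1.4, 1.4, -1.4]
width: 0.0318
grasp_force: 109.5
```

Emit:
carry_out --pt "-0.01 -0.001 0.004" --pt "-0.021 -0.001 0.008" --pt "-0.03 -0.001 0.013" --pt "-0.04 -0.001 0.018" --pt "-0.05 -0.001 0.024" --pt "-0.059 -0.002 0.03" --pt "-0.068 -0.002 0.036" --pt "-0.076 -0.002 0.043" --pt "-0.084 -0.002 0.051" --pt "-0.092 -0.003 0.058" --pt "-0.1 -0.003 0.066" --pt "-0.107 -0.003 0.075" --spin '[0,0,0,0,0,0,0,0,0,0,0,0]' --jaw '[0.2,0.2,0.2,0.2,0.2,0.2,0.2,0.2,0.2,0.2,0.2,0.2]'

```text
time_s: 33.83
eef_pos: [0.5433, 0.065, 0.2605]
tcp_rot: [3.142, 0.0, 1.573]
force: [0.3, 0.0, 0.9]
width: 0.032
grasp_force: 109.5
```

```bash
python3 -c "
from h import *
s=st(); print(s['eef_pos'],s['tcp_rot'],s['force'])
for c in ('scene','top'):
 p=cams.grab_frame(c); save(p,c+'_mid.png',(150,20,350,220),3)
 for n in ['hook','ring','pole_grip']:
    print(c,n,[(np.array(d['centre']),round(d['confidence'],2)) for d in spot_point(p,n)[:2]])
"
```

```text
[0.5433 0.065  0.2605] [3.1415 0.0002 1.5729] [0.3409 0.0455 0.9011]
scene hook []
scene ring [(array([0.5611, 0.249 , 0.2077]), 0.89), (array([0.4185, 0.2979, 0.1179]), 0.62)]
scene pole_grip [(array([0.5455, 0.069 , 0.1988]), 0.63), (array([0.4964, 0.2915, 0.0164]), 0.36)]
top hook [(array([0.5649, 0.2422, 0.1982]), 0.49)]
top ring [(array([0.562 , 0.247 , 0.2067]), 0.66), (array([ 0.4188, -0.4697,  0.002 ]), 0.33)]
top pole_grip []
```

Emit:
carry_out --pt "-0.007 0 0.008" --pt "-0.013 0 0.017" --pt "-0.02 0 0.026" --pt "-0.025 0 0.036" --pt "-0.03 -0.001 0.046" --pt "-0.035 -0.001 0.055" --pt "-0.039 -0.001 0.066" --pt "-0.043 -0.001 0.076" --pt "-0.047 -0.001 0.086" --pt "-0.049 -0.001 0.097" --pt "-0.051 -0.001 0.104" --pt "-0.053 -0.001 0.11" --spin '[0,0,0,0,0,0,0,0,0,0,0,0]' --jaw '[0.2,0.2,0.2,0.2,0.2,0.2,0.2,0.2,0.2,0.2,0.2,0.2]'

```text
time_s: 35.23
eef_pos: [0.5423, 0.0127, 0.1501]
tcp_rot: [-3.141, 0.0, 1.573]
force: [-0.5, 0.1, -0.9]
width: 0.0318
grasp_force: 109.4
```

```bash
python3 -c "
from h import *
s=st(); print(s['eef_pos'],s['tcp_rot'],s['force'],s['wrist_torque'])
for c in ('scene','top'):
 p=cams.grab_frame(c); w=cloud(p); save(p,c+'_end.png',(150,20,350,220),3)
 for n in ['hook','ring','pole_grip']:
    print(c,n,[(np.array(d['centre']),round(d['confidence'],2)) for d in spot_point(p,n)[:2]])
"
```

```text
[0.5423 0.0127 0.1501] [-3.1409  0.0002  1.573 ] [-0.4993  0.1153 -0.8936] [0.0388 0.0301 0.0199]
scene hook []
scene ring [(array([0.5598, 0.1938, 0.0984]), 0.8)]
scene pole_grip [(array([0.541 , 0.0233, 0.0873]), 0.65)]
top hook [(array([0.5668, 0.193 , 0.0866]), 0.6), (array([0.4159, 0.301 , 0.1432]), 0.27)]
top ring []
top pole_grip []
```

Emit:
carry_out --pt "0 0 0.002" --pt "0 0 0.004" --pt "0 0 0.006" --pt "0 0 0.008" --pt "0 0 0.008" --spin '[0,0,0,0,0]' --jaw '[0.2,0.2,0.2,0.2,0.2]'

```text
time_s: 36.05
eef_pos: [0.5425, 0.0129, 0.143]
tcp_rot: [-3.142, 0.0, 1.573]
force: [1.1, -0.6, 2.8]
width: 0.0318
grasp_force: 109.9
```

```bash
python3 -c "
from h import *
s=st(); print(s['eef_pos'],s['force'],s['wrist_torque'])
for c in ('scene','top'):
 p=cams.grab_frame(c)
 for n in ['ring','hook']: print([(np.array(d['centre']),round(d['confidence'],2)) for d in spot_point(p,n)[:2]])
 w=cloud(p)
 m=(w[...,2]>.125)&(w[...,2]<.175)&(w[...,0]>.475)&(w[...,0]<.66)&(w[...,1]>.205)&(w[...,1]<.43)
 P=w[m]; 
 if len(P)>50: print(len(P),np.polyfit(P[:,1],P[:,2],1),[round(float(np.median(P[abs(P[:,1]-y)<.01,2])),4) for y in (.22,.3,.41)])
p=cams.grab_frame('scene'); save(p,'end2.png',(150,40,310,190),3.7)
"
```

```text
[0.5425 0.0129 0.143 ] [ 1.0661 -0.6194  2.8496] [ 0.5932 -0.0108  0.0042]
[(array([0.5601, 0.1924, 0.0943]), 0.93)]
[]
57 [0.1193 0.1129] [0.138, 0.1468, nan]
[(array([0.5597, 0.1943, 0.0981]), 0.61)]
[(array([0.5651, 0.1907, 0.0811]), 0.69), (array([ 0.65  , -0.1757,  0.0004]), 0.65)]
3740 [0.0055 0.1435] [0.1449, 0.1455, 0.1455]
  return _methods._mean(a, axis=axis, dtype=dtype,
  ret = ret.dtype.type(ret / rcount)
```

View pics/end2.png

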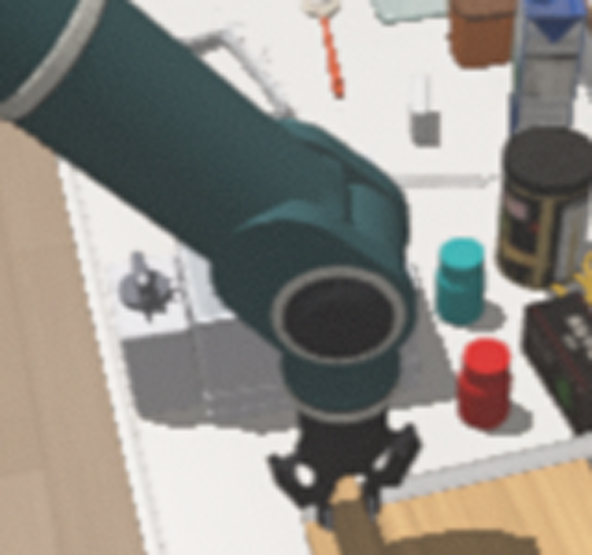

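Emit:
carry_out --pt "0 0 0.002" --pt "0 0 0.004" --pt "0 0 0.004" --spin '[0,0,0]' --jaw '[0.2,0.2,0.2]'

```text
time_s: 36.65
eef_pos: [0.5426, 0.0129, 0.1389]
tcp_rot: [3.141, 0.0, 1.573]
force: [1.4, -0.1, 2.3]
width: 0.0319
grasp_force: 109.9
```

```bash
cat > hood.py <<'E'
from h import *
s=st(); print(s['eef_pos'],s['force'],s['wrist_torque'])
p=cams.grab_frame('top')
for n in ['ring','hook']: print([(np.array(d['centre']),round(d['confidence'],2)) for d in spot_point(p,n)[:2]])
w=cloud(p)
m=(w[...,2]>.125)&(w[...,2]<.175)&(w[...,0]>.475)&(w[...,0]<.66)&(w[...,1]>.215)&(w[...,1]<.41)
P=w[m]; 
print(len(P),np.polyfit(P[:,1],P[:,2],1),[round(float(np.median(P[abs(P[:,1]-y)<.01,2])),4) for y in (.22,.26,.3,.35,.4)])
E
python3 hood.py
```

```text
[0.5426 0.0129 0.1389] [ 1.4294 -0.0822  2.3009] [ 0.6928 -0.4284 -0.304 ]
[(array([0.5618, 0.1901, 0.0943]), 0.55)]
[(array([0.5672, 0.193 , 0.0811]), 0.71)]
3423 [0.0057 0.1435] [0.1446, 0.1456, 0.1457, 0.1455, 0.1455]
```

Emit:
carry_out --pt "0 0 0.002" --pt "0 0 0.004" --pt "0 0 0.004" --spin '[0,0,0]' --jaw '[0.2,0.2,0.2]'

```text
time_s: 37.05
eef_pos: [0.5424, 0.0129, 0.1349]
tcp_rot: [-3.141, 0.0, 1.573]
force: [0.5, -0.9, 2.2]
width: 0.0316
grasp_force: 109.9
```

```bash
python3 hood.py
```

```text
[0.5424 0.0129 0.1349] [ 0.5374 -0.9115  2.1935] [ 0.6531 -0.3782 -0.2804]
[(array([0.5624, 0.1926, 0.0969]), 0.9)]
[(array([0.5667, 0.1912, 0.0811]), 0.5)]
3429 [0.0047 0.1437] [0.1445, 0.1452, 0.145, 0.1452, 0.1452]
```

The hood top lies level at z 0.145. The hook no longer goes down while the TCP does, so the stop is reached. Now I'll centre the prong in the ring and draw it out sideways.

Emit:
carry_out --pt "0 0 -0.004" --pt "0.001 0 -0.008" --pt "0.002 0 -0.012" --pt "0.002 0 -0.012" --pt "0.002 0 -0.012" --spin '[0,0,0,0,0]' --jaw '[0.2,0.2,0.2,0.2,0.2]'

```text
time_s: 37.62
eef_pos: [0.5425, 0.015, 0.1475]
tcp_rot: [3.141, 0.0, 1.573]
force: [-0.3, 0.5, -0.5]
width: 0.0318
grasp_force: 109.4
```

Emit:
carry_out --pt "0 -0.006 0" --pt "0 -0.012 0" --pt "0 -0.018 0" --pt "0 -0.024 0" --pt "0 -0.03 0" --pt "0 -0.036 0" --pt "0 -0.036 0" --spin '[0,0,0,0,0,0,0]' --jaw '[0.2,0.2,0.2,0.2,0.2,0.2,0.2]'

```text
time_s: 38.2
eef_pos: [0.5053, 0.0148, 0.1472]
tcp_rot: [-3.141, -0.0, 1.573]
force: [0.7, -0.2, -1.0]
width: 0.0318
grasp_force: 109.4
```

```bash
python3 hood.py
```

```text
[0.5053 0.0148 0.1472] [ 0.6516 -0.2182 -1.0137] [0.0015 0.0072 0.0335]
[(array([0.5609, 0.1909, 0.0978]), 0.83), (array([0.4144, 0.2982, 0.1455]), 0.65)]
[(array([0.5278, 0.1952, 0.0925]), 0.46)]
3424 [0.0044 0.1439] [0.1447, 0.1454, 0.1454, 0.1454, 0.1451]
```

Emit:
carry_out --pt "0 -0.015 0" --pt "0 -0.035 0" --pt "-0.02 -0.06 -0.02" --pt "-0.055 -0.08 -0.04" --pt "-0.09 -0.093 -0.05" --pt "-0.13 -0.093 -0.05" --pt "-0.165 -0.093 -0.045" --pt "-0.2 -0.093 -0.04" --pt "-0.22 -0.093 -0.02" --pt "-0.229 -0.093 0" --pt "-0.229 -0.093 0.02" --pt "-0.229 -0.093 0.03" --spin '[0,0,0,0,0,0,0,0,0,0,0,0]' --jaw '[0.2,0.2,0.2,0.2,0.2,0.2,0.2,0.2,0.2,0.2,0.2,0.2]'

```text
time_s: 39.35
eef_pos: [0.4134, -0.215, 0.1154]
tcp_rot: [-3.14, 0.0, 1.572]
force: [-0.6, 1.5, -1.9]
width: 0.032
grasp_force: 109.5
```

Emit:
carry_out --pt "0 0 0" --pt "0 0 0" --pt "0 0 0" --spin '[0,0,0]' --jaw '[0.2,0.2,0.2]'

```text
time_s: 39.6
eef_pos: [0.4145, -0.2143, 0.1181]
tcp_rot: [3.14, 0.0, 1.574]
force: [0.3, -0.1, -0.6]
width: 0.0316
grasp_force: 109.5
```

```bash
python3 -c "
from h import *
chain((.4127,-.2145,.084,90))
p=cams.grab_frame('scene'); P=wood(p,(.03,.09)); t=P[P[:,2]>np.median(P[:,2])-.006]
print(len(t),t.min(0),cv2.minAreaRect(np.float32(t[:,:2])),np.polyfit(t[:,1],t[:,2],1))
print([(np.array(d['centre']),round(d['confidence'],2)) for n in('hook','pole_mat') for d in spot_point(p,n)[:1]])
"
```

```text
(0.4127, -0.2145, 0.084, 90) shift [-0.0002 -0.0018  0.0341] spin 0.003 rows>= 0.8
178 [ 0.3984 -0.2966  0.0587] ((0.41482314467430115, -0.26838231086730957), (0.032860659062862396, 0.05642849579453468), 0.09297481179237366) [0.06   0.0811]
[(array([ 0.4171, -0.203 ,  0.0438]), 0.52), (array([ 0.4227, -0.1532, -0.0015]), 0.74)]
```

Emit:
carry_out --pt "0 -0.002 0.01" --pt "0 -0.002 0.02" --pt "0 -0.002 0.027" --pt "0 -0.002 0.031" --pt "0 -0.002 0.034" --pt "0 -0.002 0.036" --pt "0 -0.002 0.037" --pt "0 -0.002 0.037" --spin '[0,0,0,0,0,0,0,0]' --jaw '[0.2,0.2,0.2,0.2,0.2,0.2,0.2,0.2]' --force 40

```text
time_s: 40.42
eef_pos: [0.4118, -0.214, 0.0801]
tcp_rot: [-3.141, -0.001, 1.573]
force: [-3.7, 7.2, 13.3]
width: 0.0319
grasp_force: 111.6
```

Emit:
carry_out --pt "0 0 0" --pt "0 0 0" --pt "0 0 0" --pt "0 0 0" --pt "0 0 -0.03" --pt "0 0 -0.07" --pt "0 0 -0.11" --pt "0 0 -0.15" --pt "0 0 -0.15" --spin '[0,0,0,0,0,0,0,0,0]' --jaw '[0.5,0.8,0.8,0.8,0.8,0.8,0.8,0.8,0.8]'

```text
time_s: 41.17
eef_pos: [0.4137, -0.2158, 0.2362]
tcp_rot: [3.133, 0.002, 1.572]
force: [0.7, -0.7, 1.3]
width: 0.0682
grasp_force: 0.0
```

Emit:
carry_out --pt "0.01 0.03 -0.02" --pt "0.02 0.06 -0.04" --pt "0.03 0.09 -0.05" --pt "0.04 0.12 -0.05" --pt "0.04 0.15 -0.05" --pt "0.04 0.18 -0.05" --pt "0.04 0.18 -0.05" --pt "0.04 0.18 -0.05" --spin '[0,0,0,0,0,0,0,0]' --jaw '[0.8,0.8,0.8,0.8,0.8,0.8,0.8,0.8]'

```text
time_s: 41.83
eef_pos: [0.5926, -0.1739, 0.2793]
tcp_rot: [-3.14, 0.001, 1.574]
force: [-0.8, -0.7, -1.2]
width: 0.0684
grasp_force: 0.0
```

```bash
python3 -c "
from h import *
p=cams.grab_frame('scene'); P=wood(p); t=P[P[:,2]>np.median(P[:,2])-.006]
print(len(t),t.min(0),t.max(0),cv2.minAreaRect(np.float32(t[:,:2])),np.polyfit(t[:,1],t[:,2],1))
save(p,'fin_s.png',(160,40,360,330),2)
q=cams.grab_frame('top')
w=cloud(q)
m=(np.hypot(w[...,0]-.418,w[...,1]-.30)<.05)&(w[...,2]>.148)&(w[...,2]<.17)
if m.sum()>5: print('dial',cv2.minAreaRect(np.float32(w[m][:,:2])))
a=cv2.resize(q['color'][205:260,110:190],(560,385),interpolation=cv2.INTER_CUBIC)
b=cv2.resize(p['color'][200:300,170:310],(560,400),interpolation=cv2.INTER_CUBIC)
cv2.imwrite('pics/fin.png',cv2.resize(np.vstack([a,b]),None,fx=.76,fy=.76)[:,:,::-1])
"; python3 hood.py
```

```text
529 [ 0.3986 -0.3344  0.0231] [ 0.4332 -0.1872  0.0365] ((0.41608718037605286, -0.2607598304748535), (0.14755629003047943, 0.03360482677817345), 89.16900634765625) [0.0014 0.0294]
dial ((0.437234103679657, 0.29958048462867737), (0.04802575707435608, 0.057233456522226334), 89.56096649169922)
[ 0.5913 -0.1744  0.28  ] [-0.2251 -0.1919 -0.2369] [0.0163 0.0222 0.0659]
[(array([0.5609, 0.1918, 0.0952]), 0.58)]
[]
3422 [0.0063 0.1433] [0.1444, 0.1452, 0.1454, 0.1453, 0.1455]
```

View pics/fin.png

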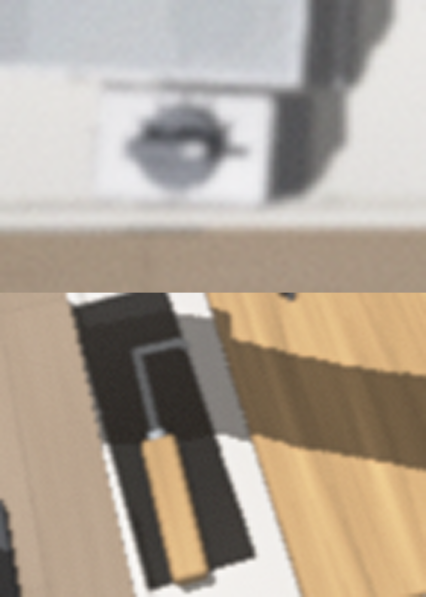

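The pole was knocked about 37 mm towards -y. In the lower crop, the end of the grip at (190,578) now overhangs the mat. I'll regrasp it and move it back.

```bash
python3 -c "
from h import *
chain((.4165,-.214,.15,89.2),(.4165,-.214,.079,89.2))
for c in('scene','top'):
 p=cams.grab_frame(c); w=cloud(p)
 m=(np.hypot(w[...,0]-.418,w[...,1]-.30)<.032)&(w[...,2]>.149)&(w[...,2]<.165)
 P=np.float32(w[m][:,:2]); e=np.linalg.eigh(np.cov(P.T))[1][:,1]
 print(c,len(P),P.mean(0),cv2.minAreaRect(P),np.degrees(np.arctan2(e[1],e[0])))
 m2=(w[...,2]>.14)&(w[...,2]<.15)&(w[...,0]>.44)&(w[...,0]<.70)&(w[...,1]>.2)&(w[...,1]<.44)
 print('hood top',m2.sum(),cv2.minAreaRect(np.float32(w[m2][:,:2])))
 m3=(abs(w[...,2]-.12)<.006)&(w[...,0]>.37)&(w[...,0]<.47)&(w[...,1]>.23)&(w[...,1]<.38)
 print('tower',m3.sum(),cv2.minAreaRect(np.float32(w[m3][:,:2])))
"
```

```text
(0.4165, -0.214, 0.15, 89.2) shift [-0.0395 -0.1748  0.1305] spin 0.015 rows>= 5.3
(0.4165, -0.214, 0.079, 89.2) shift [ 0.    -0.     0.071] spin 0.0 rows>= 1.7
scene 42 [0.4163 0.2959] ((0.41650786995887756, 0.297313392162323), (0.050639472901821136, 0.012713497504591942), 89.19699096679688) 88.61526386263355
hood top 585 ((0.5131359100341797, 0.2972692847251892), (0.1635536551475525, 0.11029066890478134), 87.0824203491211)
tower 280 ((0.42165032029151917, 0.3097735643386841), (0.1360102891921997, 0.07469555735588074), 87.1113052368164)
top 64 [0.4142 0.3009] ((0.414974570274353, 0.3000747859477997), (0.04849088564515114, 0.012735581025481224), 89.49710845947266) 87.32872847533058
hood top 4141 ((0.5660536885261536, 0.32252705097198486), (0.21207721531391144, 0.2173037976026535), 87.04639434814453)
tower 498 ((0.4166257083415985, 0.300824910402298), (0.11021168529987335, 0.06981346011161804), 87.07791900634766)
```

Emit:
carry_out --pt "-0.008 -0.035 0.02" --pt "-0.016 -0.07 0.04" --pt "-0.024 -0.105 0.07" --pt "-0.032 -0.14 0.1" --pt "-0.04 -0.175 0.13" --pt "-0.04 -0.175 0.13" --pt "-0.04 -0.175 0.13" --pt "-0.04 -0.175 0.13" --pt "-0.04 -0.175 0.13" --spin '[0.015,0.015,0.015,0.015,0.015,0.015,0.015,0.015,0.015]' --jaw '[0.75,0.75,0.75,0.75,0.75,0.75,0.75,0.75,0.75]'

```text
time_s: 42.93
eef_pos: [0.4181, -0.2144, 0.151]
tcp_rot: [3.14, 0.0, 1.558]
force: [0.3, 0.2, 1.3]
width: 0.064
grasp_force: 0.0
```

Emit:
carry_out --pt "0 0 0.025" --pt "0 0 0.05" --pt "0 0 0.065" --pt "0 0 0.071" --pt "0 0 0.071" --pt "0 0 0.071" --pt "0 0 0.071" --pt "0 0 0.071" --pt "0 0 0.071" --pt "0 0 0.071" --spin '[0,0,0,0,0,0,0,0,0,0]' --jaw '[0.75,0.75,0.75,0.75,0.75,0.2,0.2,0.2,0.2,0.2]' --force 60

```text
time_s: 43.77
eef_pos: [0.4177, -0.2146, 0.0806]
tcp_rot: [3.139, 0.0, 1.558]
force: [-3.0, 1.3, 13.4]
width: 0.0331
grasp_force: 59.3
```

Emit:
carry_out --pt "0 0 -0.005" --pt "0 0 -0.012" --pt "0.012 -0.002 -0.012" --pt "0.025 -0.004 -0.012" --pt "0.037 -0.005 -0.012" --pt "0.037 -0.005 -0.012" --pt "0.037 -0.005 -0.006" --pt "0.037 -0.005 -0.002" --pt "0.037 -0.005 0" --pt "0.037 -0.005 0" --spin '[0,0,-0.015,-0.015,-0.015,-0.015,-0.015,-0.015,-0.015,-0.015]' --jaw '[0.2,0.2,0.2,0.2,0.2,0.2,0.2,0.2,0.2,0.2]'

```text
time_s: 44.6
eef_pos: [0.4128, -0.1779, 0.0796]
tcp_rot: [3.141, -0.001, 1.572]
force: [-3.9, 5.8, 24.2]
width: 0.0334
grasp_force: 65.3
```

Emit:
carry_out --pt "0 0 0" --pt "0 0 0" --pt "0 0 0" --pt "0 0 -0.03" --pt "0 0 -0.07" --pt "0 0 -0.11" --pt "0 0 -0.15" --pt "0 0 -0.15" --spin '[0,0,0,0,0,0,0,0]' --jaw '[0.5,0.75,0.75,0.75,0.75,0.75,0.75,0.75]'

```text
time_s: 45.27
eef_pos: [0.4142, -0.1788, 0.2349]
tcp_rot: [3.134, 0.001, 1.572]
force: [1.6, -0.9, 0.5]
width: 0.0642
grasp_force: 0.0
```

Emit:
carry_out --pt "0.01 0.03 -0.02" --pt "0.02 0.06 -0.04" --pt "0.03 0.09 -0.05" --pt "0.03 0.12 -0.05" --pt "0.03 0.15 -0.05" --pt "0.03 0.18 -0.05" --pt "0.03 0.2 -0.05" --pt "0.03 0.2 -0.05" --spin '[0,0,0,0,0,0,0,0]' --jaw '[0.8,0.8,0.8,0.8,0.8,0.8,0.8,0.8]'

```text
time_s: 45.93
eef_pos: [0.6153, -0.1464, 0.278]
tcp_rot: [-3.141, 0.001, 1.575]
force: [0.9, 0.1, -0.2]
width: 0.0681
grasp_force: 0.0
```

```bash
python3 -c "
from h import *
for c in ('scene','top'):
 p=cams.grab_frame(c); P=wood(p); t=P[P[:,2]>np.median(P[:,2])-.006]
 print(len(t),t.min(0),t.max(0),cv2.minAreaRect(np.float32(t[:,:2])),np.polyfit(t[:,1],t[:,2],1)[0])
 if c=='scene': save(p,'fin2.png',(130,60,370,370),1.9)
 w=cloud(p); g=p['color'].astype(int).sum(-1)
 m=(g<130)&(abs(w[...,2]-.004)<.006)&(abs(w[...,0]-.42)<.08)&(abs(w[...,1]+.156)<.22)
 print('mat',cv2.minAreaRect(np.float32(w[m][:,:2])))
"; python3 hood.py
```

```text
490 [ 0.3964 -0.2982  0.0229] [ 0.43   -0.1527  0.0351] ((0.41319540143013, -0.22545801103115082), (0.14542855322360992, 0.03337779641151428), 89.83928680419922) -0.0029464266516437115
mat ((0.4251041114330292, -0.13317884504795074), (0.04032696411013603, 0.09943967312574387), 77.74813079833984)
350 [ 0.3973 -0.2943  0.0221] [ 0.4263 -0.1555  0.0355] ((0.4117303192615509, -0.22484612464904785), (0.13869719207286835, 0.028102820739150047), 89.5562744140625) 0.004655149266446364
mat ((0.4228406846523285, -0.22365617752075195), (0.0945453941822052, 0.18689249455928802), 2.1171319484710693)
[ 0.6124 -0.1474  0.2783] [-1.69    0.8916 -0.869 ] [ 0.0099 -0.0144 -0.0096]
[(array([0.557 , 0.1922, 0.0957]), 0.94)]
[(array([ 0.4176, -0.1555, -0.0022]), 0.5)]
3427 [0.0062 0.1433] [0.1445, 0.1453, 0.1455, 0.1455, 0.1455]
```

View pics/fin2.png

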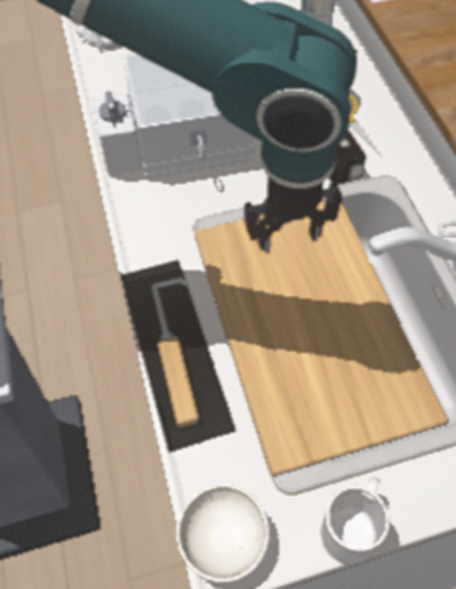

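The pole lies flat inside the mat at (175,350). The hood is down at (190,120), and the mug at (357,518) and bowl at (225,532) are undisturbed. Handing in.

```bash
python3 -c "
from h import *
print(order.close_job())"
```

```text
the job is handed in; nothing more can be done
None
```

The job is handed in, with no verdict returned: three jars in the pockets, hood pulled fully down by the pole, pole flat on its mat after one re-lay when it was knocked aside, dial within about 2° of zero, mug and bowl untouched.

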